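Change the drying column of a bench air dryer and start a batch of seed tins

ROBOT

A 6-joint arm with a two-finger parallel gripper is mounted at the origin on the work surface. World frame = base frame: x ahead of the robot, y to its left, z up, the work surface at z = 0. Lengths are in mm, angles in rad, forces in N, time in s.
With the tool pointing down it reaches from about 350 to 775 mm from the base axis. Payload 7.3 kg.
Tool frame: the origin (TCP) lies at the very end of the fingers, on their centre line; the grasp point (between the pads) lies 19 mm behind it; z points along the fingers, y is the line along which they close (so a half turn about z gives the same grasp; the last joint's range is limited). The gripper opens to 92 mm and grips with 3 to 60 N. Pads are 19 mm wide; open, the fingers measure 130 mm over their backs; the gripper's body (75 mm by 190 mm) begins 47 mm behind the grasp point.
Start: joints at [1.083, 0.342, 1.524, -0, 1.275, -0.146], TCP at [175.959, 494.658, 198.741] pointing down, gripper open.
Joint ranges: [-2.53, 2.53], [-0.77, 2.02], [0.04, 2.7], [-1, 4.14], [0.28, 2.66], [-3.11, 3.11]. Speed limits (rad/s): [2.57, 2.57, 3.14, 3.14, 3.14, 3.14].

INTERFACE

Orientations are given as [roll, pitch, yaw] about the fixed x, y, z axes, in that order (R = Rz(yaw) Ry(pitch) Rx(roll)).
In Python, from plant import bot gives the robot as it stands.
- The arm moves only by the tool jog_arm, never from a script. Its argument "targets" is a list of rows, each an object with "xyz": the shift along the tool's x, y, z as a fraction of full scale, a list of three; "spin": the turn about the tool's z as a fraction of full scale. In form: [{"xyz": [x, y, z], "spin": spin}, ...]. A call has exactly 10 rows; each row shifts and turns the commanded pose from where the row before left it, along the tool's axes as they then stand; what a row does not reach is not made up. Full scale, the value 1, is 80 mm for a shift and 0.1 rad for a turn. A row lasts 1/8 s, in which the tool goes at most 62.5 mm and 10.7 degrees, less where a joint would pass 70% of its speed; a pose out of reach is approached as far as the arm can. A call with a number of a shift or a turn outside -1 to 1 is refused whole. A call with a gripper value outside its range is refused whole. "gripper" is the opening in per cent of the stroke, from 0 (shut) to 100 (fully open), set as the call begins (left out, the last holds). The fingers move at their own pace and stop on an object; the grip force is fixed at half the most. Time passes only in rows, so rows that do not move let the fingers close, or fill a call up. It gives the time, the measured TCP pose, the force, the opening and the grip force at its end, in the units of the state.
- bot.get_obs(): the state, without advancing time (a new reading comes with each control period).
- bot.capture(name): name is "scene" or "top"; returns the picture (400x640x3 uint8, blue, green, red); there is no depth.
- bot.get_calibration(name): a dict with "vfov" (degrees; the focal length in pixels is half the picture's height over the tangent of half this angle, whatever the lens; pixels are square), "cx", "cy" (the principal point, pixels), "eye" and "rotation" of the camera in the world. Camera axes: x right, y down, z forward; pixel columns grow to the right and rows downward; lengths in mm; the calibration is good to about 2 mm. A picture is of the moment at which its call begins. get_calibration takes no time and is no camera call.
- bot.close_job(): hands the job in; it is judged then, once.
The state is a dict: "time": time; "joint_positions": joint angles; "dq": joint speeds; "tau": joint torques, N m; "tool_pos": TCP position; "tcp_rot": TCP orientation; "contact_force": force on the tool from outside, world axes, zero at the start; "moment": the same for the moment, N m; "grip_width": finger opening in mm; "finger_force": force on a finger pad.
Only numpy, scipy, OpenCV 4.12 (cv2) and the standard library are available. Lean on these libraries where they do the work, as an engineer would, in place of code of your own. Each camera call takes 0.05 s, during which the arm holds its last target. There are 200 camera calls.

TASK

Change the drying column of the bench air dryer and start a batch: first shut the air valve fully, then draw the tailstock back, take the used column out and lay it in the free place of the column rack, and fit the spare column of the same length with the tailstock pushed fully home so that it sits tight between the two sockets. Stand every seed tin upright on the drying plate, clear of its edges, and only when the column is clamped and the tins stand there open the valve half way, to the 45 degree mark. Leave the short column in its place and everything else on the bench undisturbed.

Things in the scene. Friction and masses are not known exactly. Their poses are not given: they have to be found in the camera images.
- used_mid (a point): lying drying column: clear 30 mm glass barrel of white beads, grey hexagonal end caps (36 mm over corners, 10 mm long), a tapered nozzle 10 mm long (14 to 10 mm wide) on each end; 130 mm from cap face to cap face, same both ways round, 250 g. Point: centre, on its axis; x axis along it, roll of no account. Starts clamped in the holder.
- spare_mid (a point): lying drying column: clear 30 mm glass barrel of white beads, grey hexagonal end caps (36 mm over corners, 10 mm long), a tapered nozzle 10 mm long (14 to 10 mm wide) on each end; 130 mm from cap face to cap face, same both ways round, 250 g. Point: centre, on its axis; x axis along it, roll of no account. Starts in the rack, in place1 or place2.
- short_mid (a point): lying drying column: clear 30 mm glass barrel of white beads, grey hexagonal end caps (36 mm over corners, 10 mm long), a tapered nozzle 10 mm long (14 to 10 mm wide) on each end; 96 mm from cap face to cap face, same both ways round, 250 g. Point: centre, on its axis; x axis along it, roll of no account. In the other of place1 and place2; does not fit the holder, stays there.
- holder (a point): bench air dryer, fixed, grey base 295 x 380 mm: where a clamped column's centre lies, 85 mm above the bench. y axis along the column, from the head and valve to the tailstock; x level, away from the robot (head_rim, plate, valve_stem: same axes). Two white V saddles, 10 mm wide, mouth 45 mm, 30 mm either side along y, carry the barrel at this height. Bed end block at y 170 to 182 mm, top at 105 mm.
- head_rim (a point): middle of the rim of the fixed head's black socket, facing +y: 46 mm outside, 24 mm bore, 11 mm deep, takes the nozzle, the cap's face bearing on the rim. So a column must be shifted along +y by over 10 mm to come clear before it is lifted, and be set down that far clear before it is pushed home. Head 70 mm wide, its top 115 mm above the bench.
- tail_grip (a point): centre of the black upright fin on the tailstock, by which it is slid: 14 mm thick along the holder's y, 30 mm wide, standing from 107 to 147 mm above the bench, this point at 128 mm. The tailstock's socket, like the head's but facing -y, has its rim 32 mm nearer to the head than this point.
- tail (a joint): travel of the tailstock along the holder's +y in m, -0.02 to 0.05: 0 is with its rim bearing on the cap of a full-length column that sits home in the head; grows as it is drawn back, away from the head. About 3 N of friction; stays where it is left.
- valve_stem (a point): vertical pivot of the ball valve's lever, at mid-height of the lever, 124 mm above the bench. The lever's black grip lies 40 to 92 mm from the pivot (centre 66), 14 mm wide, 14 mm high, free underneath for 20 mm and more. A white 72 mm disc under it has tick marks every 15 degrees, the long ones at 0, 45 and 90. The pipe's end stands 50 mm beyond the pivot along -y, its top at 94 mm.
- valve (a joint): opening of the valve in rad, 0 (shut: lever square to the pipe, pointing along the holder's -x, to the robot's side) to 1.571 (fully open: along the pipe, pointing along the holder's -y); opens anticlockwise seen from above. About 3 N at the grip turns it; it stays where it is left.
- plate (a point): centre of the top of the slotted steel drying plate on the white box in front of the holder: 190 mm along x, 250 mm along y, 40 mm above the bench, no rim.
- place0 (a point): column rack, the end place, free at the start: where the centre of a column lying there comes, 60 mm above the bench. Grey base 125 x 205 mm, two rows of white V notches 24 mm either side of this point (10 mm wide, mouth 45 mm). Columns lie along its x axis; places 68 mm apart, place0, 1, 2 following along its +y.
- place1 (a point): column rack, the middle place: where the centre of a column lying there comes, 60 mm above the bench. Grey base 125 x 205 mm, two rows of white V notches 24 mm either side of this point (10 mm wide, mouth 45 mm). Columns lie along its x axis; places 68 mm apart, place0, 1, 2 following along its +y.
- place2 (a point): column rack, the other end place: where the centre of a column lying there comes, 60 mm above the bench. Grey base 125 x 205 mm, two rows of white V notches 24 mm either side of this point (10 mm wide, mouth 45 mm). Columns lie along its x axis; places 68 mm apart, place0, 1, 2 following along its +y.
- tin0_mid (a point): aluminium seed tin with a perforated lid, an upright cylinder 56 mm in diameter and 45 mm tall, 90 g; the point is its centre, half-way up. Two to four such tins stand on a thin white paper sheet on the bench; None if absent.
- tin1_mid (a point): aluminium seed tin with a perforated lid, an upright cylinder 56 mm in diameter and 45 mm tall, 90 g; the point is its centre, half-way up. Two to four such tins stand on a thin white paper sheet on the bench; None if absent.
- tin2_mid (a point): aluminium seed tin with a perforated lid, an upright cylinder 56 mm in diameter and 45 mm tall, 90 g; the point is its centre, half-way up. Two to four such tins stand on a thin white paper sheet on the bench; None if absent.
- tin3_mid (a point): aluminium seed tin with a perforated lid, an upright cylinder 56 mm in diameter and 45 mm tall, 90 g; the point is its centre, half-way up. Two to four such tins stand on a thin white paper sheet on the bench; None if absent.
- dish0: bystander, to be left alone: clear Petri dish, 90 mm diameter, 15 mm tall; the origin is under its middle, on the bench
- dish1: bystander, to be left alone: clear Petri dish, 90 mm diameter, 15 mm tall; the origin is under its middle, on the bench
- pen: bystander, to be left alone: white marker pen, 136 mm long; the origin is under its middle, on the bench
- lens: bystander, to be left alone: black hand lens, 68 mm ring with a handle, 150 mm long; the origin is under its middle, on the bench
- carton: bystander, to be left alone: white carton 55 x 85 x 30 mm; the origin is under its middle, on the bench
There are look-alikes about, which are no part of the job. What is shaped like the part that bears used_mid but turquoise or yellow is not meant.

How it is judged:
By the outcome, as a careful person would: the job done as asked, in the order asked, and still so for the second after the job is handed in, with the robot touching nothing.
Of tin0, tin1, tin2, tin3 only 2 to 4 are there at a start; the rules pass over those that are not, and their reading is None.
At some moment in a run one of tin0, tin1, tin2, tin3 may be knocked a few centimetres aside while the robot is not near it.
It also fails if it takes over 210 s, if anything falls off the work surface, if the arm or the gripper's body presses on something with over 40 N, if the wrist force passes 120 N, or if a joint passes its speed limit or range.

## Working session

There is one attempt and no reset: what is moved stays moved. The work goes in short steps, Python scripts to look and compute and a tool call to move; the robot and the scene stay as the last step left them, time stands still between calls to the robot, and variables do not carry over. Pictures are saved under pics/ and viewed, at most 14 in all, crops included, and the job is handed in when it is done.

Besides the shell and the picture viewer there is one more tool, called by a JSON object that holds its "name" and its "arguments". jog_arm: Moves the arm, as the interface text tells. Shift numbers are shares of 80 mm and turn numbers shares of 0.1 rad, none past 1 either way. Its arguments: {"type":"object","properties":{"targets":{"type":"array","items":{"type":"object","properties":{"xyz":{"type":"array","items":{"type":"number"}},"spin":{"type":"number"}}}},"gripper":{"type":"number"}},"required":["targets"]}

```bash
ls; mkdir -p pics; python3 - <<'E'
from plant import bot
import cv2
for n in("scene","top"):
    im=bot.capture(n); cv2.imwrite(f"pics/{n}0.png",im); print(n,bot.get_calibration(n))
o=bot.get_obs();print(o)
E
```

```text
pics
scene {'vfov': 56.51621528158866, 'cx': 315.2169433836207, 'cy': 197.32827153683075, 'eye': array([883.5494526 , 773.35929285, 816.50888404]), 'rotation': array([-2.28296205,  0.00714401,  2.60499628])}
top {'vfov': 46.20456501076079, 'cx': 324.38107839803826, 'cy': 202.49005817634523, 'eye': array([ 252.7683072 ,   74.1384434 , 1362.21656489]), 'rotation': array([-2.98295375, -0.00895601, -1.55203538])}
{'time': 0.1, 'joint_positions': array([ 1.08299889e+00,  3.42627712e-01,  1.52493413e+00,  8.39652505e-06,
        1.27537467e+00, -1.46027793e-01]), 'dq': array([ 0.0009946 , -0.00138411, -0.00278266,  0.00243554,  0.00292518,
        0.00025392]), 'tau': array([ 1.62165838e-03, -4.32005560e+01, -2.44694889e+01,  7.18976394e-02,
        5.26183995e-02, -5.27285795e-05]), 'tool_pos': array([175.75776933, 494.28346994, 198.12321404]), 'tcp_rot': array([-3.14026426e+00, -2.03488509e-04,  2.79982042e+00]), 'contact_force': array([-0.30078797, -0.39127157,  0.06182359]), 'moment': array([0.0541369 , 0.03530342, 0.03105175]), 'finger_force': 0.0, 'grip_width': 91.5220143289628}
```

View pics/scene0.png

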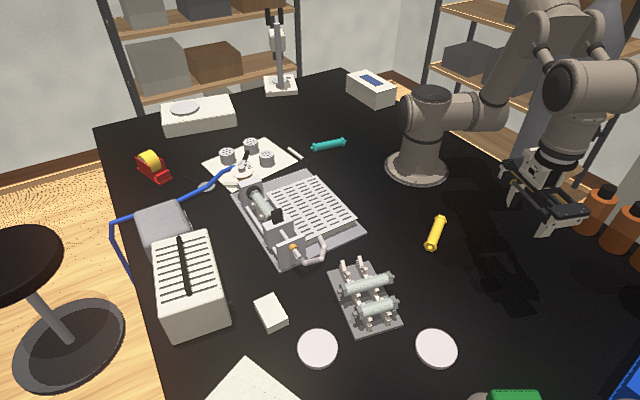

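View pics/top0.png

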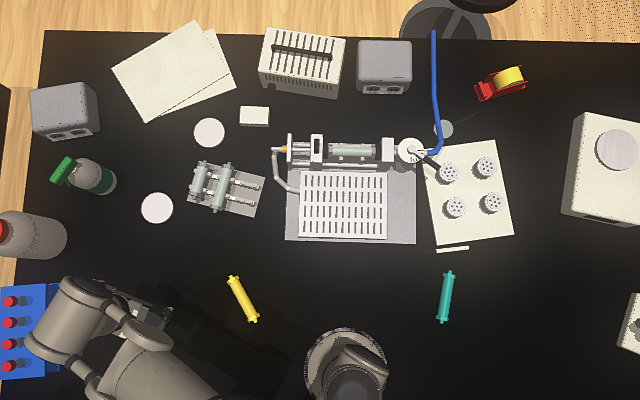

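The top view shows the holder with its valve head at (408,150) and tailstock at (300,150). The plate is at (343,204) and the rack at (226,188), with two columns at its left. Four tins stand at (448,172), (486,167), (455,208) and (493,203). The yellow (243,299) and turquoise (446,297) columns are look-alikes and not meant. The lever is partly open. I'll confirm with enlarged crops.

```bash
cat > h.py <<'E'
import numpy as np, cv2
from scipy.spatial.transform import Rotation as Rn
from plant import bot
def cam(n):
    c=bot.get_calibration(n); f=200/np.tan(np.radians(c['vfov']/2))
    return f,c['cx'],c['cy'],np.array(c['eye']),Rn.from_euler('xyz',c['rotation']).as_matrix()
def ray(n,u,v,z):
    f,cx,cy,e,R=cam(n); d=R@np.array([(u-cx)/f,(v-cy)/f,1]); return e+d*(z-e[2])/d[2]
def proj(n,p):
    f,cx,cy,e,R=cam(n); q=R.T@(np.array(p,float)-e); return np.array([cx+f*q[0]/q[2],cy+f*q[1]/q[2]])
def tri(u1,u2):
    A=[];b=[]
    for n,u in(("top",u1),("scene",u2)):
        f,cx,cy,e,R=cam(n); d=R@np.array([(u[0]-cx)/f,(u[1]-cy)/f,1]); d/=np.linalg.norm(d); P=np.eye(3)-np.outer(d,d); A.append(P);b.append(P@e)
    return np.linalg.lstsq(np.vstack(A),np.hstack(b),rcond=None)[0]
E
python3 - <<'E'
from h import *
t=cv2.imread("pics/top0.png"); s=cv2.imread("pics/scene0.png")
cv2.imwrite("pics/c1.png",cv2.resize(t[120:250,265:465],None,fx=4,fy=4,interpolation=cv2.INTER_CUBIC))
cv2.imwrite("pics/c2.png",cv2.resize(t[145:235,175:285],None,fx=6,fy=6,interpolation=cv2.INTER_CUBIC))
cv2.imwrite("pics/c3.png",cv2.resize(s[130:280,200:400],None,fx=4,fy=4,interpolation=cv2.INTER_CUBIC))
for p in [(408,150),(300,150),(343,204),(226,188)]: print(ray("top",*p,60))
# robot base check
print(proj("top",[0,0,0]),proj("top",bot.get_obs()['tool_pos']),proj("scene",bot.get_obs()['tool_pos']))
E
```

```text
[ 618.61705969 -170.61496238   60.        ]
[612.0389633 139.0296244  60.       ]
[458.04905898  13.94779577  60.        ]
[497.08305345 344.70293634  60.        ]
[344.91589368 369.91511541] [145.92934605 306.41524889] [519.21840361 228.7365676 ]
```

View pics/c1.png

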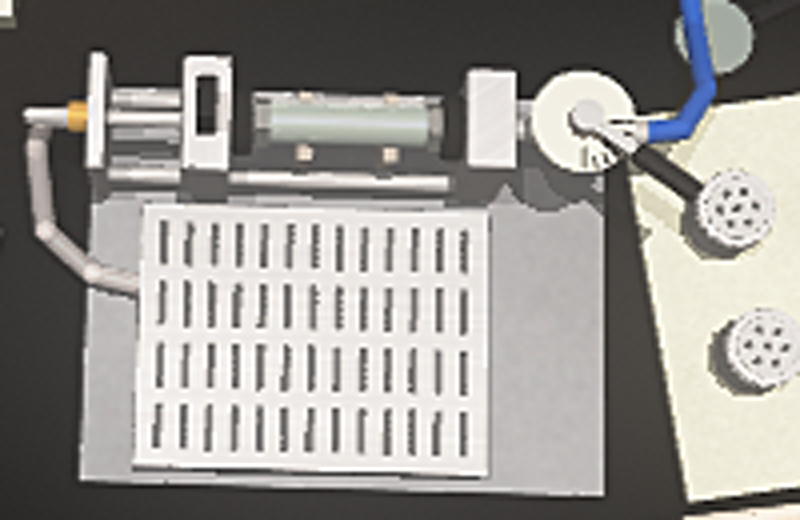

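View pics/c2.png

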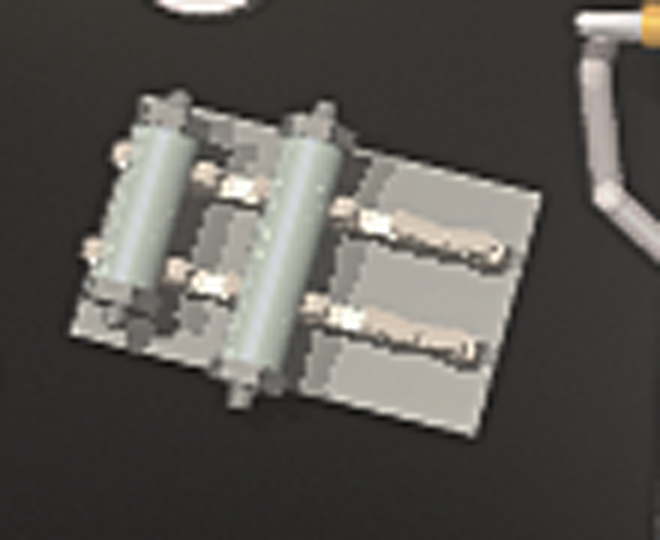

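View pics/c3.png

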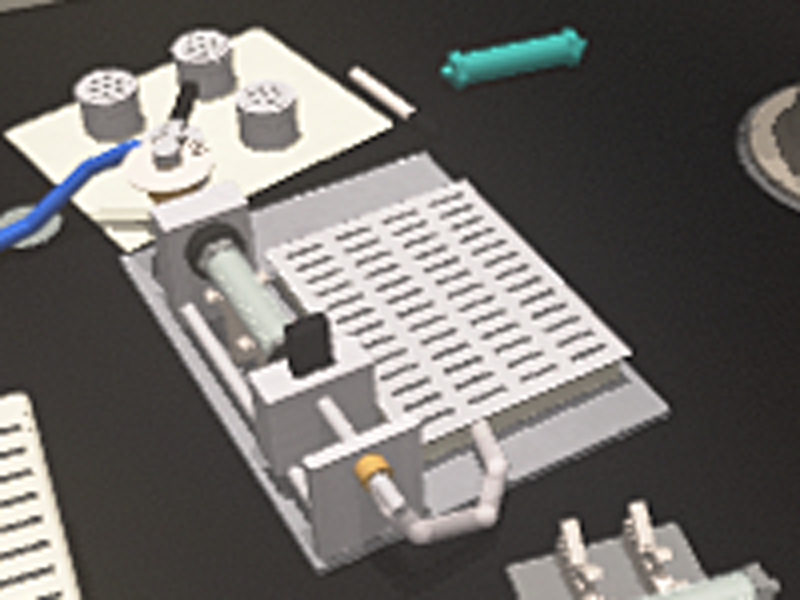

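The crops show the free rack notches nearest the holder, so that end is place0. The long column in the middle (222,187) is the spare and the short one sits at the far end. The lever on the disc (411,149) points right and down, so the valve is about 60° open. The tins stand beside the lever. Now I'll measure.

```bash
python3 - <<'E'
from h import *
np.set_printoptions(precision=1,suppress=True)
c1=lambda x,y:(x/4+265-.4,y/4+120-.4); c2=lambda x,y:(x/6+175-.4,y/6+145-.4); c3=lambda x,y:(x/4+200-.4,y/4+130-.4)
P=[ray("top",*c1(*p),40) for p in [(143,203),(490,210),(487,475),(133,465)]]
print("plate",np.array(P)[:,:2].tolist(),np.mean(P,0)); 
e=[np.degrees(np.arctan2(*(P[i]-P[j])[:2])) for i,j in((0,1),(3,2))]; print("y-axis dir (x/y deg)",e,[np.linalg.norm(P[i]-P[j]) for i,j in((0,1),(1,2),(2,3),(3,0))])
Ps=[ray("scene",*c3(*p),40) for p in [(462,180),(268,242),(415,437),(632,352)]]; print("plate scene",np.array(Ps)[:,:2].tolist(),np.mean(Ps,0))
print("fin top",ray("top",*c1(206,104),147),"scene",ray("scene",*c3(308,330),147))
print("col ends top z85",ray("top",*c1(253,119),85),ray("top",*c1(443,124),85))
print("valve hub",ray("top",*c1(586,117),124),"scene",ray("scene",*c3(167,150),124), "grip end", ray("top",*c1(700,192),124),ray("scene",*c3(188,88),124))
print("rack base", np.array([ray("top",*c2(*p),10) for p in [(541,192),(473,436),(70,333),(182,97)]])[:,:2])
print("spare",ray("top",*c2(325,105),60),ray("top",*c2(238,405),60),"short",ray("top",*c2(180,95),60),ray("top",*c2(137,340),60))
# tins: lid light colour
t=cv2.imread("pics/top0.png")
for p in [(448,172),(486,167),(455,208),(493,203)]: print("tin",ray("top",*p,45))
s=[(c3(107,88)),(c3(203,48)),(c3(268,100))]
for p in s: print("tin s",ray("scene",*p,45))
E
```

```text
plate [[557.0279570701816, 137.38307187895867], [557.0708490282723, -113.26946372263873], [365.45568612642836, -110.68975211472451], [367.6404578218122, 139.35175880057966]] [461.8  13.2  40. ]
y-axis dir (x/y deg) [np.float64(-0.009804521401550388), np.float64(0.5006169231774836)] [np.float64(250.65253927145864), np.float64(191.63252742131274), np.float64(250.05105560298907), np.float64(189.3977312423422)]
plate scene [[367.72388966622214, -105.4856234742058], [546.0285344790152, -116.1006918465323], [549.0880004422188, 134.54042292490942], [367.3089386462242, 143.37072869573774]] [457.5  14.1  40. ]
fin top [601.1  92.  147. ] scene [608.7 102.8 147. ]
col ends top z85 [608.7  59.6  85. ] [607.9 -74.   85. ]
valve hub [ 604.1 -167.1  124. ] scene [ 602.3 -164.6  124. ] grip end [ 553.2 -244.   124. ] [ 554.  -237.2  124. ]
rack base [[542.9 243. ]
 [421.7 271.2]
 [468.2 468.8]
 [587.1 421.5]]
spare [572.2 340.7  60. ] [427.8 373.9  60. ] short [575.7 409.6  60. ] [457.6 422.8  60. ]
tin [ 559.9 -288.3   45. ]
tin [ 577.  -398.7   45. ]
tin [ 455.3 -305.8   45. ]
tin [ 471.9 -414.9   45. ]
tin s [ 580.7 -391.7   45. ]
tin s [ 477.1 -409.    45. ]
tin s [ 461.3 -295.9   45. ]
```

```bash
cat >> h.py <<'E'
def plan(wps):
    """waypoints (x,y,z,yaw[,rows]) world -> rows of jog fractions, chunks of 10"""
    o=bot.get_obs(); p=np.array(o['tool_pos']); a=o['tcp_rot'][2]; rows=[]
    for w in wps:
        t=np.array(w[:3],float); da=(w[3]-a+np.pi)%(2*np.pi)-np.pi
        n=w[4] if len(w)>4 else max(1,int(np.ceil(max(np.linalg.norm(t-p)/60,abs(da)/.1))))
        p0,a0=p.copy(),a
        for k in range(1,n+1):
            c,s=np.cos(a),np.sin(a); d=(p0+(t-p0)*k/n)-p
            R=np.array([[c,s,0],[s,-c,0],[0,0,-1]])  # columns: tool x,y,z
            f=np.round(R.T@d/80,2); sp=round(-((a0+da*k/n)-a)/.1,2)
            p=p+R@f*80; a=a-sp*.1; rows.append((f+0.).tolist()+[sp+0.])
    while len(rows)%10: rows.append([0,0,0,0])
    for i in range(0,len(rows),10): print(rows[i:i+10])
    print("end",np.round(p,1),round(a,3))
def st():
    o=bot.get_obs(); print(round(o['time'],1),np.round(o['tool_pos'],1),np.round(o['tcp_rot'],3),np.round(o['contact_force'],1),round(o['grip_width'],1),round(o['finger_force'],1))
E
python3 - <<'E'
from h import *
c2=lambda x,y:(x/6+175-.4,y/6+145-.4)
print(ray("top",*c2(361,270),50),ray("top",*c2(226,236),50))
# approach lever: rise+spin+travel
plan([(300,380,260,2.2),(520,-60,260,0.98),(566,-221,175,0.98),(566,-221,111,0.98,3)])
E
```

```text
[494.84430213 321.67650608  50.        ] [509.93097715 386.40079505  50.        ]
[[-0.32, -0.14, -0.13, np.float64(1.0)], [-0.34, -0.1, -0.13, np.float64(1.0)], [-0.34, -0.07, -0.13, np.float64(1.0)], [-0.35, -0.04, -0.13, np.float64(1.0)], [-0.36, 0.0, -0.12, np.float64(1.0)], [-0.35, 0.04, -0.13, np.float64(1.0)], [-0.47, -0.08, 0.0, np.float64(0.94)], [-0.47, -0.03, 0.0, np.float64(0.94)], [-0.47, 0.01, 0.0, np.float64(0.93)], [-0.47, 0.05, 0.0, np.float64(0.94)]]
[[-0.46, 0.1, 0.0, np.float64(0.94)], [-0.45, 0.14, 0.0, np.float64(0.94)], [-0.44, 0.18, 0.0, np.float64(0.94)], [-0.42, 0.23, 0.0, np.float64(0.94)], [-0.39, 0.26, 0.0, np.float64(0.93)], [-0.37, 0.29, 0.0, np.float64(0.94)], [-0.34, 0.33, 0.0, np.float64(0.94)], [-0.3, 0.36, 0.0, np.float64(0.94)], [-0.27, 0.39, 0.0, np.float64(0.94)], [-0.34, 0.4, 0.26, np.float64(0.0)]]
[[-0.34, 0.4, 0.27, np.float64(0.0)], [-0.34, 0.4, 0.26, np.float64(0.0)], [-0.34, 0.4, 0.27, np.float64(0.0)], [0.0, 0.0, 0.27, np.float64(0.0)], [0.0, 0.0, 0.26, np.float64(0.0)], [0.0, 0.0, 0.27, np.float64(0.0)], [0, 0, 0, 0], [0, 0, 0, 0], [0, 0, 0, 0], [0, 0, 0, 0]]
end [ 565.8 -221.3  110.9] 0.98
```

{"name": "jog_arm", "arguments": {"targets": [{"xyz":[-0.32,-0.14,-0.13],"spin":1},{"xyz":[-0.34,-0.1,-0.13],"spin":1},{"xyz":[-0.34,-0.07,-0.13],"spin":1},{"xyz":[-0.35,-0.04,-0.13],"spin":1},{"xyz":[-0.36,0,-0.12],"spin":1},{"xyz":[-0.35,0.04,-0.13],"spin":1},{"xyz":[-0.47,-0.08,0],"spin":0.94},{"xyz":[-0.47,-0.03,0],"spin":0.94},{"xyz":[-0.47,0.01,0],"spin":0.93},{"xyz":[-0.47,0.05,0],"spin":0.94}], "gripper": 50}}

```text
time: 1.35
tool_pos: [368.3, 243.7, 260.0]
tcp_rot: [-3.141, 0.0, 1.822]
contact_force: [0.8, -0.2, -0.7]
grip_width: 45.8
finger_force: 0.0
```

{"name": "jog_arm", "arguments": {"targets": [{"xyz":[-0.46,0.1,0],"spin":0.94},{"xyz":[-0.45,0.14,0],"spin":0.94},{"xyz":[-0.44,0.18,0],"spin":0.94},{"xyz":[-0.42,0.23,0],"spin":0.94},{"xyz":[-0.39,0.26,0],"spin":0.93},{"xyz":[-0.37,0.29,0],"spin":0.94},{"xyz":[-0.34,0.33,0],"spin":0.94},{"xyz":[-0.3,0.36,0],"spin":0.94},{"xyz":[-0.27,0.39,0],"spin":0.94},{"xyz":[0,0,0],"spin":0}]}}

```text
time: 2.6
tool_pos: [520.7, -61.3, 259.3]
tcp_rot: [-3.14, 0.001, 0.976]
contact_force: [-0.2, 0.9, -0.8]
grip_width: 45.6
finger_force: 0.0
```

```bash
python3 - <<'E'
from h import *
st(); plan([(566,-221,170,0.98),(566,-221,111,0.98,3)])
E
```

```text
2.6 [520.7 -61.3 259.3] [-3.14e+00  1.00e-03  9.76e-01] [-0.2  0.9 -0.8] 45.6 0.0
[[-0.33, 0.4, 0.28, np.float64(-0.01)], [-0.34, 0.39, 0.28, np.float64(-0.01)], [-0.33, 0.4, 0.28, np.float64(-0.01)], [-0.34, 0.4, 0.28, np.float64(-0.01)], [0.0, 0.0, 0.24, np.float64(0.0)], [0.0, 0.0, 0.25, np.float64(0.0)], [0.0, 0.0, 0.24, np.float64(0.0)], [0, 0, 0, 0], [0, 0, 0, 0], [0, 0, 0, 0]]
end [ 566.3 -221.2  111.3] 0.98
```

{"name": "jog_arm", "arguments": {"targets": [{"xyz":[-0.33,0.4,0.28]},{"xyz":[-0.34,0.39,0.28]},{"xyz":[-0.33,0.4,0.28]},{"xyz":[-0.34,0.4,0.28]},{"xyz":[0,0,0]},{"xyz":[0,0,0.24]},{"xyz":[0,0,0.25]},{"xyz":[0,0,0.24]},{"xyz":[0,0,0]},{"xyz":[0,0,0]}]}}

```text
invalid input
```

{"name": "jog_arm", "arguments": {"targets": [{"xyz":[0,0,0]},{"xyz":[0,0,0]},{"xyz":[0,0,0]},{"xyz":[0,0,0]},{"xyz":[0,0,0]},{"xyz":[0,0,0]},{"xyz":[0,0,0]},{"xyz":[0,0,0]},{"xyz":[0,0,0]},{"xyz":[0,0,0]}], "gripper": 0}}

```text
invalid input
```

```bash
python3 - <<'E'
from h import *
st(); im=bot.capture("top"); cv2.imwrite("pics/t1.png",cv2.resize(im[110:230,360:520],None,fx=4,fy=4,interpolation=cv2.INTER_CUBIC))
import numpy as np
V=np.array([603,-166]); o=bot.get_obs(); p=o['tool_pos'][:2]; d=p-V; r=np.hypot(*d); th=np.arctan2(-d[1],-d[0]); print(r,th)
E
```

```text
2.6 [520.7 -61.3 259.3] [-3.14e+00  1.00e-03  9.76e-01] [-0.2  0.9 -0.8] 45.6 0.0
134.6359237622972 -0.9075957504023615
```

View pics/t1.png

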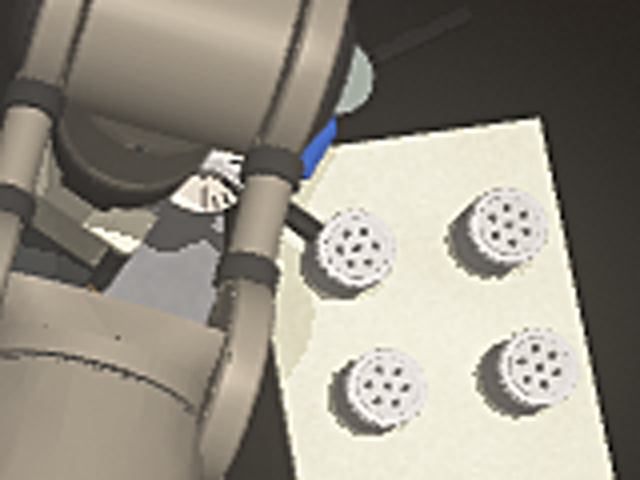

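The picture shows the arm hanging over the holder and the tins unmoved. The lever end is at crop (320,225), which is full-frame (440,166). Those calls were refused because spin is mandatory.

{"name": "jog_arm", "arguments": {"targets": [{"xyz":[-0.33,0.4,0.28],"spin":0},{"xyz":[-0.34,0.39,0.28],"spin":0},{"xyz":[-0.33,0.4,0.28],"spin":0},{"xyz":[-0.34,0.4,0.28],"spin":0},{"xyz":[0,0,0],"spin":0},{"xyz":[0,0,0.24],"spin":0},{"xyz":[0,0,0.25],"spin":0},{"xyz":[0,0,0.24],"spin":0},{"xyz":[0,0,0],"spin":0},{"xyz":[0,0,0],"spin":0}]}}

```text
time: 3.9
tool_pos: [566.8, -218.3, 113.7]
tcp_rot: [3.14, -0.0, 0.981]
contact_force: [-0.4, 0.4, 0.8]
grip_width: 45.5
finger_force: 0.0
```

{"name": "jog_arm", "arguments": {"targets": [{"xyz":[0,0,0],"spin":0},{"xyz":[0,0,0],"spin":0},{"xyz":[0,0,0],"spin":0},{"xyz":[0,0,0],"spin":0},{"xyz":[0,0,0],"spin":0},{"xyz":[0,0,0],"spin":0},{"xyz":[0,0,0],"spin":0},{"xyz":[0,0,0],"spin":0},{"xyz":[0,0,0],"spin":0},{"xyz":[0,0,0],"spin":0}], "gripper": 0}}

```text
time: 5.15
tool_pos: [566.2, -219.1, 112.3]
tcp_rot: [-3.142, -0.0, 0.98]
contact_force: [0.4, 0.0, -0.4]
grip_width: 0.5
finger_force: 0.0
```

```bash
python3 - <<'E'
from h import *
st()
V=np.array([603,-166]); o=bot.get_obs(); p=o['tool_pos'][:2]; d=p-V; r=np.hypot(*d); th=np.arctan2(-d[1],-d[0]); print(r,th,o['moment'])
w=[]
for k in range(1,11):
    a=th+(-0.05-th)*k/10; w.append((V[0]-r*np.cos(a),V[1]-r*np.sin(a),o['tool_pos'][2],o['tcp_rot'][2]+a-th,1))
plan(w)
E
```

```text
5.2 [ 566.2 -219.1  112.3] [-3.142 -0.     0.98 ] [ 0.4  0.  -0.4] 0.5 0.0
64.62912572189082 0.9648001061706949 [-0.04829673  0.08307899  0.03278805]
[[0.01, -0.08, 0.0, np.float64(1.01)], [0.0, -0.08, 0.0, np.float64(1.02)], [0.01, -0.08, 0.0, np.float64(1.01)], [0.0, -0.09, 0.0, np.float64(1.02)], [0.01, -0.08, 0.0, np.float64(1.01)], [0.0, -0.08, 0.0, np.float64(1.02)], [0.01, -0.08, 0.0, np.float64(1.01)], [0.0, -0.08, 0.0, np.float64(1.02)], [0.01, -0.08, 0.0, np.float64(1.01)], [0.0, -0.09, 0.0, np.float64(1.02)]]
end [ 538.2 -162.5  112.3] -0.035
```

```bash
python3 - <<'E'
from h import *
im=bot.capture("top"); s=bot.capture("scene")
a=cv2.resize(im[120:200,380:480],None,fx=4,fy=4,interpolation=cv2.INTER_CUBIC)
b=cv2.resize(s[130:210,200:300],None,fx=4,fy=4,interpolation=cv2.INTER_CUBIC)
cv2.imwrite("pics/t2.png",np.hstack([a,b]))
print(proj("top",[566,-219,112]),proj("scene",[566,-219,112]))
E
```

```text
[429.31174768 163.87442895] [245.83170736 158.33472054]
```

View pics/t2.png

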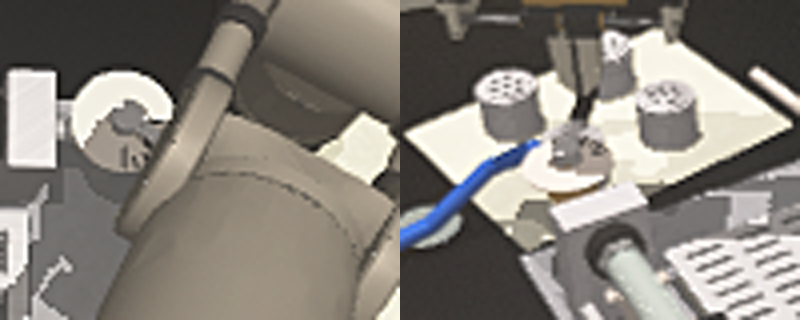

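```bash
python3 - <<'E'
from h import *
s0=cv2.imread("pics/scene0.png"); s=bot.capture("scene")
out=[]
for im in(s0,s):
    a=cv2.resize(im[125:185,220:270],None,fx=8,fy=8,interpolation=cv2.INTER_CUBIC)
    for th in(.5,.98):
        for r in(0,40,92):
            q=(proj("scene",[603-r*np.cos(th),-166-r*np.sin(th),124])-[220,125]+.5)*8
            cv2.circle(a,tuple(int(v) for v in q),3,(0,0,255) if th>.7 else (0,255,0),-1)
    q=(proj("scene",[566.2,-219.1,112.3])-[220,125]+.5)*8; cv2.circle(a,tuple(int(v) for v in q),3,(255,0,255),-1)
    out.append(a)
cv2.imwrite("pics/s3.png",np.hstack(out))
E
```

```text
(no output)
```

View pics/s3.png

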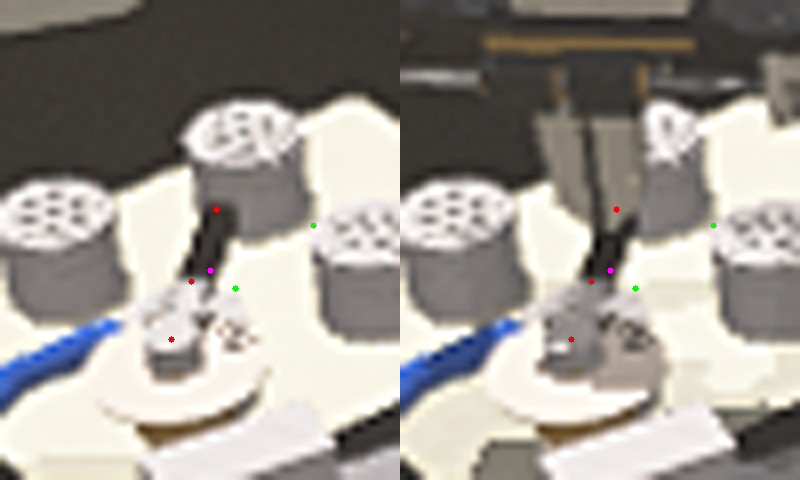

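```bash
python3 - <<'E'
from h import *
c1=lambda x,y:(x/4+265-.4,y/4+120-.4); c3=lambda x,y:(x/4+200-.4,y/4+130-.4)
np.set_printoptions(precision=1,suppress=True)
print("end",tri(c1(700,190),(248.9,150.5)),"hub",tri(c1(586,117),(240.8,166.4)))
print("plateTR",tri(c1(490,210),c3(268,242)),"plateBR",tri(c1(487,475),c3(462,180)),"plateBL",tri(c1(133,465),c3(632,352)))
s=bot.capture("scene"); b=cv2.imread("pics/scene0.png"); d=cv2.absdiff(s,b).max(2)[130:165,230:265]
for r in d[::1]: print("".join("#" if v>40 else "." for v in r))
print([ray("scene",u,v,112)[:2] for u,v in((245,154),(247,154))])
E
```

```text
end [ 549.4 -240.4  126.6] hub [ 603.3 -166.6  125.9]
plateTR [ 552. -110.   48.] plateBR [ 365.3 -110.9   35.7] plateBL [366.8 140.4  37.6]
.##########################........
.......#...........................
...................................
....................#..#...........
.........#..........#..............
....................#######..####..
....................#..............
..........#........##..............
..........#.....#####..............
.......#.##....#####...............
.......######.#######..............
.......#####.#######...............
.......#####.####.###..............
........#############..............
........#############..............
........####.#..#.###..............
........##.###.....................
.........######....................
.........######....................
.........######....................
.........######.###................
...........####.###................
............###.##.................
.............##.#..................
...................................
...................................
...................................
...................................
...................................
...................................
.............###...................
......#.....###....................
............###....................
...........####....................
.........#####...#.................
[array([ 558.5, -244.1]), array([ 552.7, -240.6])]
```

The left half shows the lever at the start and the right half shows it now. The closed fingers end at crop (600,232), just left of or behind the lever, so they missed it. From there, sweeping in the closing direction should push it, so I'll sweep the arc and look.

{"name": "jog_arm", "arguments": {"targets": [{"xyz":[0,-0.08,0],"spin":1},{"xyz":[0,-0.08,0],"spin":1},{"xyz":[0.01,-0.08,0],"spin":1},{"xyz":[0,-0.08,0],"spin":1},{"xyz":[0.01,-0.08,0],"spin":1},{"xyz":[0,0,0],"spin":0},{"xyz":[0,0,0],"spin":0},{"xyz":[0,0,0],"spin":0},{"xyz":[0,0,0],"spin":0},{"xyz":[0,0,0],"spin":0}]}}

```text
time: 6.6
tool_pos: [545.2, -195.7, 112.3]
tcp_rot: [-3.142, -0.0, 0.48]
contact_force: [0.3, 0.1, 0.2]
grip_width: 0.5
finger_force: 0.0
```

```bash
python3 - <<'E'
from h import *
st(); s0=cv2.imread("pics/scene0.png"); s=bot.capture("scene"); t=bot.capture("top")
T=bot.get_obs()['tool_pos']
a=cv2.resize(s[125:185,215:275],None,fx=6,fy=6,interpolation=cv2.INTER_CUBIC)
q=(proj("scene",T)-[215,125]+.5)*6; cv2.circle(a,tuple(int(v) for v in q),3,(255,0,255),-1)
b=cv2.resize(t[125:185,390:450],None,fx=6,fy=6,interpolation=cv2.INTER_CUBIC)
cv2.imwrite("pics/s4.png",np.hstack([a,b]))
E
```

```text
6.6 [ 545.2 -195.7  112.3] [-3.142 -0.     0.48 ] [0.3 0.1 0.2] 0.5 0.0
```

View pics/s4.png

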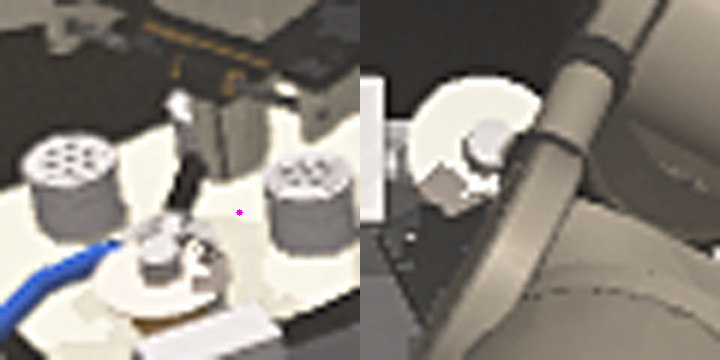

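```bash
python3 - <<'E'
from h import *
for z in(112,120,125,130,135): print(z,proj("scene",[545.2,-195.7,z]))
for z in(112,130): print(ray("scene",253.2,154.2,z))
o=bot.get_obs(); print({k:np.round(v,2) for k,v in o.items()}, [round(bot.get_calibration(n)['eye'][0],1) for n in("scene","top")])
E
```

```text
112 [254.48531694 159.92230954]
120 [254.20707269 157.91096591]
125 [254.03195334 156.64508103]
130 [253.85588899 155.37236497]
135 [253.67887196 154.09276229]
[ 535.41276195 -228.65367053  112.        ]
[ 544.30755458 -203.0525266   130.        ]
{'time': np.float64(6.7), 'joint_positions': array([-0.48,  0.52,  1.49,  0.  ,  1.13,  0.61]), 'dq': array([ 0., -0.,  0., -0., -0.,  0.]), 'tau': array([-1.000e-02, -5.023e+01, -2.267e+01,  8.000e-02, -2.000e-02,
       -0.000e+00]), 'tool_pos': array([ 545.16, -195.66,  112.28]), 'tcp_rot': array([-3.14, -0.  ,  0.48]), 'contact_force': array([-0.4 ,  0.17, -0.02]), 'moment': array([-0.09,  0.2 ,  0.02]), 'finger_force': np.float64(0.0), 'grip_width': np.float64(0.36)} [np.float64(883.5), np.float64(252.8)]
```

The lever end is at left crop (190,150) and hasn't moved. The visible fingertips end at (230,178), well above the projected TCP at (239,212). So the real tips end about 20 mm above the reported TCP and passed over the lever. I'll lift and check tip height against opening, numerically.

{"name": "jog_arm", "arguments": {"targets": [{"xyz":[0,0,-0.5],"spin":0},{"xyz":[0,0,0],"spin":0},{"xyz":[0,0,0],"spin":0},{"xyz":[0,0,0],"spin":0},{"xyz":[0,0,0],"spin":0},{"xyz":[0,0,0],"spin":0},{"xyz":[0,0,0],"spin":0},{"xyz":[0,0,0],"spin":0},{"xyz":[0,0,0],"spin":0},{"xyz":[0,0,0],"spin":0}], "gripper": 50}}

```text
time: 7.95
tool_pos: [545.1, -195.6, 152.3]
tcp_rot: [-3.142, -0.0, 0.48]
contact_force: [0.3, 0.1, -0.2]
grip_width: 45.8
finger_force: 0.0
```

```bash
python3 - <<'E'
from h import *
st(); s=bot.capture("scene"); cv2.imwrite("pics/o50.png",s)
o=bot.get_obs(); T=o['tool_pos']; a=o['tcp_rot'][2]; yv=np.array([np.sin(a),-np.cos(a),0])
im=cv2.resize(s[90:190,205:325],None,fx=6,fy=6,interpolation=cv2.INTER_CUBIC)
for sg in(-1,1):
  for dz,c in((0,(255,0,255)),(20,(0,255,0))):
    q=(proj("scene",T+sg*yv*o['grip_width']/2+[0,0,dz])-[205,90]+.5)*6; cv2.circle(im,tuple(int(v) for v in q),3,c,-1)
cv2.imwrite("pics/s5.png",im)
E
```

```text
8.0 [ 545.1 -195.6  152.3] [-3.142 -0.     0.48 ] [ 0.3  0.1 -0.2] 45.8 0.0
```

View pics/s5.png

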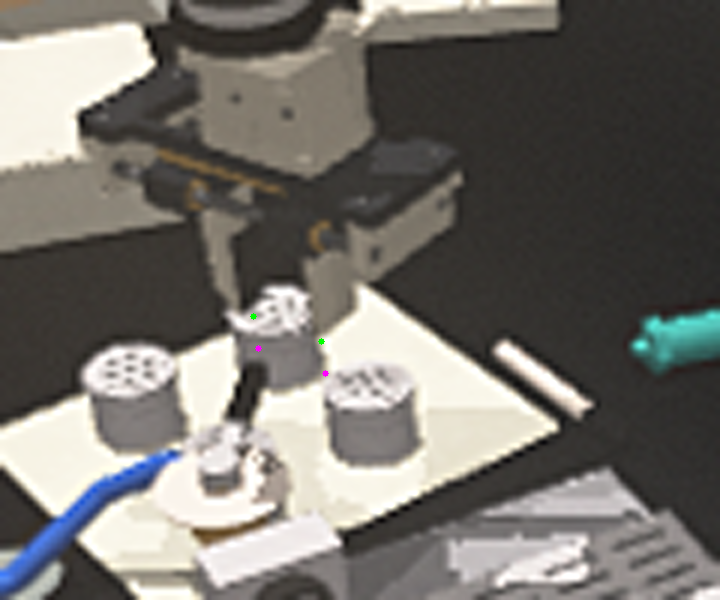

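The real tips coincide with the green dots (TCP + 20 mm) at this opening too. So I take the fingers as ending about 20 mm short of the reported TCP and command 20 mm lower.

```bash
python3 - <<'E'
from h import *
plan([(564,-220,152,0.95,5),(564,-220,91,0.95,3)])
E
```

```text
[[0.01, 0.08, 0.0, np.float64(-0.94)], [0.01, 0.07, 0.0, np.float64(-0.94)], [0.0, 0.08, 0.0, np.float64(-0.94)], [-0.01, 0.08, 0.0, np.float64(-0.94)], [-0.01, 0.07, 0.0, np.float64(-0.94)], [0.0, 0.0, 0.26, np.float64(0.0)], [0.0, 0.0, 0.25, np.float64(0.0)], [0.0, 0.0, 0.26, np.float64(0.0)], [0, 0, 0, 0], [0, 0, 0, 0]]
end [ 564.1 -219.7   90.7] 0.95
```

{"name": "jog_arm", "arguments": {"targets": [{"xyz":[0.01,0.08,0],"spin":-0.94},{"xyz":[0.01,0.07,0],"spin":-0.94},{"xyz":[0,0.08,0],"spin":-0.94},{"xyz":[-0.01,0.08,0],"spin":-0.94},{"xyz":[-0.01,0.07,0],"spin":-0.94},{"xyz":[0,0,0],"spin":0},{"xyz":[0,0,0.2],"spin":0},{"xyz":[0,0,0.2],"spin":0},{"xyz":[0,0,0.2],"spin":0},{"xyz":[0,0,0.16],"spin":0}]}}

```text
time: 9.25
tool_pos: [563.6, -219.4, 89.8]
tcp_rot: [-3.14, 0.0, 0.95]
contact_force: [0.0, -0.3, 0.0]
grip_width: 45.7
finger_force: 0.0
```

{"name": "jog_arm", "arguments": {"targets": [{"xyz":[0,0,0],"spin":0},{"xyz":[0,0,0],"spin":0},{"xyz":[0,0,0],"spin":0},{"xyz":[0,0,0],"spin":0},{"xyz":[0,0,0],"spin":0},{"xyz":[0,0,0],"spin":0},{"xyz":[0,0,0],"spin":0},{"xyz":[0,0,0],"spin":0},{"xyz":[0,0,0],"spin":0},{"xyz":[0,0,0],"spin":0}], "gripper": 0}}

```text
time: 10.5
tool_pos: [564.8, -220.3, 92.1]
tcp_rot: [3.139, -0.0, 0.95]
contact_force: [2.9, -4.1, 3.4]
grip_width: 13.7
finger_force: 30.0
```

```bash
python3 - <<'E'
from h import *
st()
V=np.array([603,-166.5]); o=bot.get_obs(); p=o['tool_pos'][:2]; d=p-V; r=np.hypot(*d); th=np.arctan2(-d[1],-d[0]); print(r,th)
w=[]
for k in range(1,11):
    a=th+(-0.03-th)*k/10; w.append((V[0]-r*np.cos(a),V[1]-r*np.sin(a),o['tool_pos'][2],o['tcp_rot'][2]+a-th,1))
plan(w)
E
```

```text
10.5 [ 564.8 -220.3   92.1] [ 3.139 -0.     0.95 ] [ 2.9 -4.1  3.4] 13.7 30.0
65.96553899619265 0.9529380939926418
[[0.0, -0.08, 0.0, np.float64(0.98)], [0.01, -0.08, 0.0, np.float64(0.99)], [0.0, -0.08, 0.0, np.float64(0.98)], [0.0, -0.08, 0.0, np.float64(0.98)], [0.01, -0.09, 0.0, np.float64(0.98)], [0.0, -0.08, 0.0, np.float64(0.99)], [0.01, -0.08, 0.0, np.float64(0.98)], [0.0, -0.08, 0.0, np.float64(0.98)], [0.0, -0.08, 0.0, np.float64(0.99)], [0.01, -0.08, 0.0, np.float64(0.98)]]
end [ 537.2 -164.5   92.1] -0.033
```

{"name": "jog_arm", "arguments": {"targets": [{"xyz":[0,-0.08,0],"spin":0.98},{"xyz":[0.01,-0.08,0],"spin":0.99},{"xyz":[0,-0.08,0],"spin":0.98},{"xyz":[0,-0.08,0],"spin":0.98},{"xyz":[0.01,-0.09,0],"spin":0.98},{"xyz":[0,-0.08,0],"spin":0.99},{"xyz":[0.01,-0.08,0],"spin":0.98},{"xyz":[0,-0.08,0],"spin":0.98},{"xyz":[0,-0.08,0],"spin":0.99},{"xyz":[0.01,-0.08,0],"spin":0.98}]}}

```text
time: 11.75
tool_pos: [537.7, -165.1, 92.2]
tcp_rot: [3.138, -0.003, -0.035]
contact_force: [2.8, -22.2, -2.0]
grip_width: 13.8
finger_force: 30.3
```

{"name": "jog_arm", "arguments": {"targets": [{"xyz":[0,-0.02,0],"spin":0},{"xyz":[0,-0.02,0],"spin":0},{"xyz":[0,0,0],"spin":0},{"xyz":[0,0,0],"spin":0},{"xyz":[0,0,0],"spin":0},{"xyz":[0,0,0],"spin":0},{"xyz":[0,0,0],"spin":0},{"xyz":[0,0,0],"spin":0},{"xyz":[0,0,0],"spin":0},{"xyz":[0,0,0],"spin":0}]}}

```text
time: 13.0
tool_pos: [537.8, -165.4, 92.2]
tcp_rot: [3.134, -0.003, -0.032]
contact_force: [3.0, -18.6, -0.2]
grip_width: 13.5
finger_force: 30.2
```

{"name": "jog_arm", "arguments": {"targets": [{"xyz":[0,0,0],"spin":0},{"xyz":[0,0,0],"spin":0},{"xyz":[0,0,0],"spin":0},{"xyz":[0,0,0],"spin":0},{"xyz":[0,0,0],"spin":0},{"xyz":[0,0,-0.4],"spin":0},{"xyz":[0,0,-0.5],"spin":0},{"xyz":[0,0,0],"spin":0},{"xyz":[0,0,0],"spin":0},{"xyz":[0,0,0],"spin":0}], "gripper": 50}}

```text
time: 14.25
tool_pos: [535.9, -160.4, 162.3]
tcp_rot: [-3.141, 0.002, -0.033]
contact_force: [-0.5, -0.8, -0.1]
grip_width: 45.9
finger_force: 0.0
```

```bash
python3 - <<'E'
from h import *
st(); plan([(605,91,165,-0.01),(605,91,165,-.01,1),(605,91,93,-.01,3)])
E
```

```text
14.2 [ 535.9 -160.4  162.3] [-3.141e+00  2.000e-03 -3.300e-02] [-0.5 -0.8 -0.1] 45.9 0.0
[[0.15, -0.63, -0.01, np.float64(-0.05)], [0.16, -0.64, 0.0, np.float64(-0.04)], [0.15, -0.63, -0.01, np.float64(-0.05)], [0.16, -0.63, -0.01, np.float64(-0.05)], [0.17, -0.63, 0.0, np.float64(-0.04)], [0.0, 0.0, 0.0, np.float64(0.0)], [0.0, 0.0, 0.3, np.float64(0.0)], [0.0, 0.0, 0.3, np.float64(0.0)], [0.0, 0.0, 0.3, np.float64(0.0)], [0, 0, 0, 0]]
end [605.1  90.9  92.7] -0.01
```

{"name": "jog_arm", "arguments": {"targets": [{"xyz":[0.15,-0.63,0],"spin":-0.05},{"xyz":[0.16,-0.64,0],"spin":-0.04},{"xyz":[0.15,-0.63,0],"spin":-0.05},{"xyz":[0.16,-0.63,0],"spin":-0.05},{"xyz":[0.17,-0.63,0],"spin":-0.04},{"xyz":[0,0,0],"spin":0},{"xyz":[0,0,0.3],"spin":0},{"xyz":[0,0,0.3],"spin":0},{"xyz":[0,0,0.26],"spin":0},{"xyz":[0,0,0],"spin":0}]}}

```text
time: 15.5
tool_pos: [604.0, 89.4, 92.4]
tcp_rot: [3.141, 0.005, -0.011]
contact_force: [0.4, -0.6, 0.8]
grip_width: 46.0
finger_force: 0.0
```

{"name": "jog_arm", "arguments": {"targets": [{"xyz":[0,0,0],"spin":0},{"xyz":[0,0,0],"spin":0},{"xyz":[0,0,0],"spin":0},{"xyz":[0,0,0],"spin":0},{"xyz":[0,0,0],"spin":0},{"xyz":[0,0,0],"spin":0},{"xyz":[0,0,0],"spin":0},{"xyz":[0,0,0],"spin":0},{"xyz":[0,0,0],"spin":0},{"xyz":[0,0,0],"spin":0}], "gripper": 0}}

```text
time: 16.75
tool_pos: [606.2, 91.0, 95.4]
tcp_rot: [-3.141, -0.001, -0.01]
contact_force: [-1.1, 3.4, 4.9]
grip_width: 13.7
finger_force: 30.0
```

{"name": "jog_arm", "arguments": {"targets": [{"xyz":[0,-0.07,0],"spin":0},{"xyz":[0,-0.07,0],"spin":0},{"xyz":[0,-0.07,0],"spin":0},{"xyz":[0,-0.07,0],"spin":0},{"xyz":[0,-0.07,0],"spin":0},{"xyz":[0,-0.07,0],"spin":0},{"xyz":[0,-0.07,0],"spin":0},{"xyz":[0,-0.07,0],"spin":0},{"xyz":[0,0,0],"spin":0},{"xyz":[0,0,0],"spin":0}]}}

```text
time: 18.0
tool_pos: [606.6, 134.9, 95.4]
tcp_rot: [3.141, -0.001, -0.01]
contact_force: [-1.5, -0.7, 5.8]
grip_width: 13.8
finger_force: 30.0
```

{"name": "jog_arm", "arguments": {"targets": [{"xyz":[0,0,0],"spin":0},{"xyz":[0,0,0],"spin":0},{"xyz":[0,0,0],"spin":0},{"xyz":[0,0,0],"spin":0},{"xyz":[0,0,-0.4],"spin":0},{"xyz":[0,0,-0.6],"spin":0},{"xyz":[0,0,0],"spin":0},{"xyz":[0,0,0],"spin":0},{"xyz":[0,0,0],"spin":0},{"xyz":[0,0,0],"spin":0}], "gripper": 60}}

```text
time: 19.25
tool_pos: [605.7, 135.2, 173.6]
tcp_rot: [3.141, 0.002, -0.01]
contact_force: [0.2, 0.1, 0.6]
grip_width: 55.1
finger_force: 0.0
```

```bash
python3 - <<'E'
from h import *
st(); plan([(606.5,-7,173,1.56),(606.5,-7,173,1.56,1),(606.5,-7,52,1.56,4)])
E
```

```text
19.2 [605.7 135.2 173.6] [ 3.141e+00  2.000e-03 -1.000e-02] [0.2 0.1 0.6] 55.1 0.0
[[0.0, 0.11, 0.0, np.float64(-0.98)], [-0.01, 0.11, 0.0, np.float64(-0.98)], [-0.02, 0.11, 0.0, np.float64(-0.98)], [-0.03, 0.11, 0.0, np.float64(-0.99)], [-0.04, 0.1, 0.0, np.float64(-0.98)], [-0.05, 0.1, 0.0, np.float64(-0.98)], [-0.06, 0.09, 0.0, np.float64(-0.98)], [-0.07, 0.09, 0.0, np.float64(-0.98)], [-0.08, 0.08, 0.0, np.float64(-0.98)], [-0.08, 0.07, 0.0, np.float64(-0.98)]]
[[-0.09, 0.07, 0.0, np.float64(-0.99)], [-0.1, 0.05, 0.01, np.float64(-0.98)], [-0.1, 0.04, 0.0, np.float64(-0.98)], [-0.11, 0.04, 0.0, np.float64(-0.98)], [-0.11, 0.02, 0.0, np.float64(-0.98)], [-0.11, 0.01, 0.0, np.float64(-0.98)], [0.0, 0.0, 0.0, np.float64(0.0)], [0.0, 0.0, 0.38, np.float64(0.0)], [0.0, 0.0, 0.37, np.float64(0.0)], [0.0, 0.0, 0.38, np.float64(0.0)]]
[[0.0, 0.0, 0.38, np.float64(0.0)], [0, 0, 0, 0], [0, 0, 0, 0], [0, 0, 0, 0], [0, 0, 0, 0], [0, 0, 0, 0], [0, 0, 0, 0], [0, 0, 0, 0], [0, 0, 0, 0], [0, 0, 0, 0]]
end [606.2  -7.1  52. ] 1.56
```

{"name": "jog_arm", "arguments": {"targets": [{"xyz":[0,0.11,0],"spin":-0.98},{"xyz":[-0.01,0.11,0],"spin":-0.98},{"xyz":[-0.02,0.11,0],"spin":-0.98},{"xyz":[-0.03,0.11,0],"spin":-0.99},{"xyz":[-0.04,0.1,0],"spin":-0.98},{"xyz":[-0.05,0.1,0],"spin":-0.98},{"xyz":[-0.06,0.09,0],"spin":-0.98},{"xyz":[-0.07,0.09,0],"spin":-0.98},{"xyz":[-0.08,0.08,0],"spin":-0.98},{"xyz":[-0.08,0.07,0],"spin":-0.98}]}}

```text
time: 20.5
tool_pos: [606.4, 46.4, 174.1]
tcp_rot: [-3.141, 0.001, 0.974]
contact_force: [1.2, -0.8, -1.4]
grip_width: 54.9
finger_force: 0.0
```

{"name": "jog_arm", "arguments": {"targets": [{"xyz":[-0.09,0.07,0],"spin":-0.99},{"xyz":[-0.1,0.05,0],"spin":-0.98},{"xyz":[-0.1,0.04,0],"spin":-0.98},{"xyz":[-0.11,0.04,0],"spin":-0.98},{"xyz":[-0.11,0.02,0],"spin":-0.98},{"xyz":[-0.11,0.01,0],"spin":-0.98},{"xyz":[0,0,0],"spin":0},{"xyz":[0,0,0.38],"spin":0},{"xyz":[0,0,0.37],"spin":0},{"xyz":[0,0,0],"spin":0}]}}

```text
time: 21.75
tool_pos: [605.0, -6.4, 112.3]
tcp_rot: [-3.136, -0.001, 1.558]
contact_force: [-0.4, 0.4, 0.6]
grip_width: 55.2
finger_force: 0.0
```

```bash
python3 - <<'E'
from h import *
st(); s=bot.capture("scene")
T=bot.get_obs()['tool_pos']
b=cv2.resize(s[140:260,210:330],None,fx=5,fy=5,interpolation=cv2.INTER_CUBIC); q=(proj("scene",T+[0,0,20])-[210,140]+.5)*5; cv2.circle(b,tuple(int(v) for v in q),3,(255,0,255),-1)
cv2.imwrite("pics/s6.png",b)
plan([(606.5,-7,52,1.56,4)])
E
```

```text
21.8 [605.   -6.4 112.3] [-3.136e+00 -1.000e-03  1.558e+00] [-0.4  0.4  0.6] 55.2 0.0
[[0.0, 0.0, 0.19, np.float64(0.0)], [0.0, 0.0, 0.2, np.float64(-0.01)], [0.0, 0.0, 0.19, np.float64(0.0)], [0.0, 0.0, 0.2, np.float64(0.0)], [0, 0, 0, 0], [0, 0, 0, 0], [0, 0, 0, 0], [0, 0, 0, 0], [0, 0, 0, 0], [0, 0, 0, 0]]
end [606.3  -6.7  51.8] 1.56
```

View pics/s6.png

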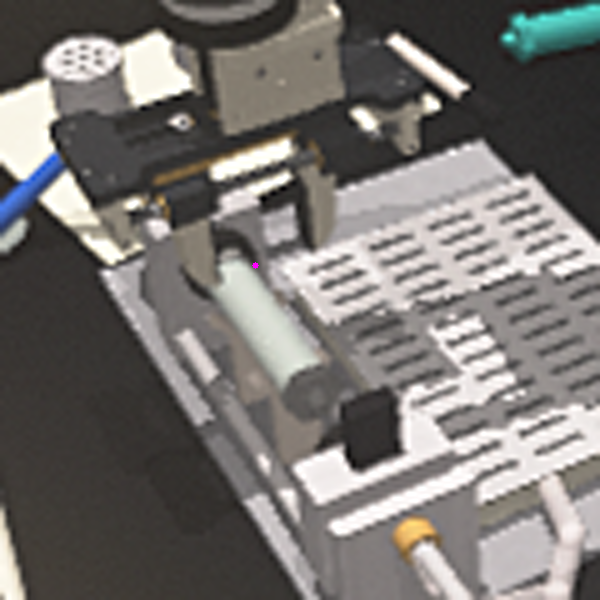

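The fingers straddle the used column, with tips at crop (210,288) and (322,245), and the tailstock is drawn back (fin at 370,430). I'll descend and grip.

{"name": "jog_arm", "arguments": {"targets": [{"xyz":[0,0.01,0.19],"spin":0},{"xyz":[0,0.01,0.19],"spin":0},{"xyz":[0,0,0.19],"spin":0},{"xyz":[0,0,0.18],"spin":0},{"xyz":[0,0,0],"spin":0},{"xyz":[0,0,0],"spin":0},{"xyz":[0,0,0],"spin":0},{"xyz":[0,0,0],"spin":0},{"xyz":[0,0,0],"spin":0},{"xyz":[0,0,0],"spin":0}]}}

```text
time: 23.05
tool_pos: [608.4, -7.1, 54.8]
tcp_rot: [3.141, -0.0, 1.56]
contact_force: [0.3, 0.0, -0.1]
grip_width: 55.0
finger_force: 0.0
```

{"name": "jog_arm", "arguments": {"targets": [{"xyz":[0,0,0],"spin":0},{"xyz":[0,0,0],"spin":0},{"xyz":[0,0,0],"spin":0},{"xyz":[0,0,0],"spin":0},{"xyz":[0,0,0],"spin":0},{"xyz":[0,0,0],"spin":0},{"xyz":[0,0,0],"spin":0},{"xyz":[0,0,0],"spin":0},{"xyz":[0,0,0],"spin":0},{"xyz":[0,0,0],"spin":0}], "gripper": 0}}

```text
time: 24.3
tool_pos: [606.3, -7.0, 54.4]
tcp_rot: [-3.137, -0.0, 1.56]
contact_force: [-6.2, -0.6, 3.2]
grip_width: 29.0
finger_force: 30.0
```

{"name": "jog_arm", "arguments": {"targets": [{"xyz":[0.04,0,0],"spin":0},{"xyz":[0.05,0,0],"spin":0},{"xyz":[0.05,0,0],"spin":0},{"xyz":[0.05,0,0],"spin":0},{"xyz":[0,0,0],"spin":0},{"xyz":[0,0,-0.1],"spin":0},{"xyz":[0,0,-0.4],"spin":0},{"xyz":[0,0,-0.4],"spin":0},{"xyz":[0,0,-0.4],"spin":0},{"xyz":[0,0,0],"spin":0}]}}

```text
time: 25.55
tool_pos: [610.3, 8.1, 161.4]
tcp_rot: [3.135, 0.0, 1.56]
contact_force: [-0.4, -0.8, -3.0]
grip_width: 29.3
finger_force: 30.0
```

```bash
python3 - <<'E'
from h import *
st(); plan([(540,150,165,2.2),(487,289,165,2.915),(487,289,165,2.915,1),(487,289,60,2.915,3)])
E
```

```text
25.6 [610.3   8.1 161.4] [3.135 0.    1.56 ] [-0.4 -0.8 -3. ] 29.3 30.0
[[0.25, -0.13, -0.01, np.float64(-0.91)], [0.26, -0.1, 0.0, np.float64(-0.92)], [0.28, -0.08, -0.01, np.float64(-0.91)], [0.27, -0.06, -0.01, np.float64(-0.92)], [0.28, -0.03, 0.0, np.float64(-0.91)], [0.29, 0.0, -0.01, np.float64(-0.92)], [0.28, 0.02, -0.01, np.float64(-0.91)], [0.22, 0.06, 0.0, np.float64(-0.89)], [0.22, 0.08, 0.0, np.float64(-0.9)], [0.21, 0.1, 0.0, np.float64(-0.89)]]
[[0.2, 0.12, 0.0, np.float64(-0.9)], [0.19, 0.14, 0.0, np.float64(-0.89)], [0.18, 0.15, 0.0, np.float64(-0.89)], [0.16, 0.16, 0.0, np.float64(-0.9)], [0.14, 0.19, 0.0, np.float64(-0.89)], [0.0, 0.0, 0.0, np.float64(0.0)], [0.0, 0.0, 0.44, np.float64(0.0)], [0.0, 0.0, 0.44, np.float64(0.0)], [0.0, 0.0, 0.44, np.float64(0.0)], [0, 0, 0, 0]]
end [487.4 289.3  59.8] 2.915
```

{"name": "jog_arm", "arguments": {"targets": [{"xyz":[0.25,-0.13,0],"spin":-0.91},{"xyz":[0.26,-0.1,0],"spin":-0.92},{"xyz":[0.28,-0.08,0],"spin":-0.91},{"xyz":[0.27,-0.06,0],"spin":-0.92},{"xyz":[0.28,-0.03,0],"spin":-0.91},{"xyz":[0.29,0,0],"spin":-0.92},{"xyz":[0.28,0.02,0],"spin":-0.91},{"xyz":[0.22,0.06,0],"spin":-0.89},{"xyz":[0.22,0.08,0],"spin":-0.9},{"xyz":[0.21,0.1,0],"spin":-0.89}]}}

```text
time: 26.8
tool_pos: [517.2, 202.4, 156.8]
tcp_rot: [-3.14, -0.002, 2.471]
contact_force: [-1.1, -0.0, -3.7]
grip_width: 29.3
finger_force: 30.0
```

{"name": "jog_arm", "arguments": {"targets": [{"xyz":[0.2,0.12,0],"spin":-0.9},{"xyz":[0.19,0.14,0],"spin":-0.89},{"xyz":[0.18,0.15,0],"spin":-0.89},{"xyz":[0.16,0.16,0],"spin":-0.9},{"xyz":[0.14,0.19,0],"spin":-0.89},{"xyz":[0,0,0],"spin":0},{"xyz":[0,0,0.4],"spin":0},{"xyz":[0,0,0.4],"spin":0},{"xyz":[0,0,0.4],"spin":0},{"xyz":[0,0,0],"spin":0}]}}

```text
time: 28.05
tool_pos: [483.6, 287.7, 59.8]
tcp_rot: [-3.137, -0.005, 2.913]
contact_force: [0.9, -0.5, -2.9]
grip_width: 29.2
finger_force: 30.0
```

```bash
python3 - <<'E'
from h import *
st(); t=bot.capture("top"); s=bot.capture("scene")
a=cv2.resize(t[140:240,175:290],None,fx=4,fy=4,interpolation=cv2.INTER_CUBIC); b=cv2.resize(s[240:340,315:415],None,fx=4,fy=4,interpolation=cv2.INTER_CUBIC)
cv2.imwrite("pics/s7.png",np.hstack([a,b])); plan([(487,289,31,2.915,4)])
E
```

```text
28.1 [483.6 287.7  59.8] [-3.137 -0.005  2.913] [ 0.9 -0.5 -2.9] 29.2 30.0
[[0.0, 0.0, 0.1, np.float64(0.0)], [-0.01, 0.0, 0.1, np.float64(-0.01)], [0.0, 0.0, 0.1, np.float64(0.0)], [0.0, 0.0, 0.1, np.float64(0.0)], [0, 0, 0, 0], [0, 0, 0, 0], [0, 0, 0, 0], [0, 0, 0, 0], [0, 0, 0, 0], [0, 0, 0, 0]]
end [486.9 288.8  31. ] 2.915
```

View pics/s7.png

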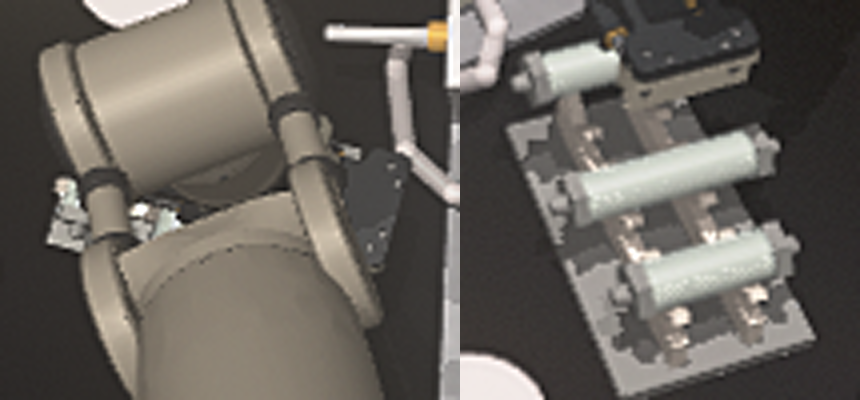

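The used column hangs over place0 (right crop around 570,75), parallel to the spare at (680,175), and clear of it. I'll lower it.

{"name": "jog_arm", "arguments": {"targets": [{"xyz":[0,0,0.1],"spin":0},{"xyz":[0,0,0.1],"spin":0},{"xyz":[0,0,0.1],"spin":0},{"xyz":[0,0,0.04],"spin":0},{"xyz":[0,0,0],"spin":0},{"xyz":[0,0,0],"spin":0},{"xyz":[0,0,0],"spin":0},{"xyz":[0,0,0],"spin":0},{"xyz":[0,0,0],"spin":0},{"xyz":[0,0,0],"spin":0}]}}

```text
time: 29.4
tool_pos: [485.6, 289.4, 35.6]
tcp_rot: [3.141, 0.0, 2.915]
contact_force: [0.4, 0.4, -2.5]
grip_width: 29.0
finger_force: 30.0
```

{"name": "jog_arm", "arguments": {"targets": [{"xyz":[0,0,0.02],"spin":0},{"xyz":[0,0,0.02],"spin":0},{"xyz":[0,0,0.02],"spin":0},{"xyz":[0,0,0],"spin":0},{"xyz":[0,0,0],"spin":0},{"xyz":[0,0,0],"spin":0},{"xyz":[0,0,0],"spin":0},{"xyz":[0,0,0],"spin":0},{"xyz":[0,0,0],"spin":0},{"xyz":[0,0,0],"spin":0}]}}

```text
time: 30.65
tool_pos: [486.0, 289.8, 31.0]
tcp_rot: [3.141, 0.001, 2.915]
contact_force: [1.0, 4.9, -0.4]
grip_width: 29.1
finger_force: 30.0
```

{"name": "jog_arm", "arguments": {"targets": [{"xyz":[0,0,0],"spin":0},{"xyz":[0,0,0],"spin":0},{"xyz":[0,0,0],"spin":0},{"xyz":[0,0,0],"spin":0},{"xyz":[0,0,0],"spin":0},{"xyz":[0,0,-0.2],"spin":0},{"xyz":[0,0,-0.4],"spin":0},{"xyz":[0,0,-0.3],"spin":0},{"xyz":[0,0,0],"spin":0},{"xyz":[0,0,0],"spin":0}], "gripper": 50}}

```text
time: 31.9
tool_pos: [485.3, 289.2, 102.5]
tcp_rot: [-3.141, -0.0, 2.915]
contact_force: [0.2, -0.2, -0.4]
grip_width: 45.8
finger_force: 0.0
```

```bash
python3 - <<'E'
from h import *
st(); plan([(501.5,357,102,2.915,3),(501.5,357,102,2.915,1),(501.5,357,29.5,2.915,4)])
E
```

```text
31.9 [485.3 289.2 102.5] [-3.141 -0.     2.915] [ 0.2 -0.2 -0.4] 45.8 0.0
[[0.0, 0.29, 0.0, np.float64(0.0)], [0.0, 0.29, 0.0, np.float64(0.0)], [-0.01, 0.29, 0.01, np.float64(0.0)], [0.0, 0.0, 0.0, np.float64(0.0)], [0.0, 0.0, 0.23, np.float64(0.0)], [0.0, 0.0, 0.22, np.float64(0.0)], [0.0, 0.0, 0.23, np.float64(0.0)], [0.0, 0.0, 0.22, np.float64(0.0)], [0, 0, 0, 0], [0, 0, 0, 0]]
end [501.7 356.8  29.7] 2.915
```

{"name": "jog_arm", "arguments": {"targets": [{"xyz":[0,0.29,0],"spin":0},{"xyz":[0,0.29,0],"spin":0},{"xyz":[0,0.29,0],"spin":0},{"xyz":[0,0,0],"spin":0},{"xyz":[0,0,0],"spin":0},{"xyz":[0,0,0.23],"spin":0},{"xyz":[0,0,0.22],"spin":0},{"xyz":[0,0,0.23],"spin":0},{"xyz":[0,0,0.22],"spin":0},{"xyz":[0,0,0],"spin":0}]}}

```text
time: 33.15
tool_pos: [500.3, 356.1, 29.2]
tcp_rot: [-3.139, -0.002, 2.914]
contact_force: [0.5, 0.5, -0.4]
grip_width: 45.9
finger_force: 0.0
```

{"name": "jog_arm", "arguments": {"targets": [{"xyz":[0,0,0],"spin":0},{"xyz":[0,0,0],"spin":0},{"xyz":[0,0,0],"spin":0},{"xyz":[0,0,0],"spin":0},{"xyz":[0,0,0],"spin":0},{"xyz":[0,0,0],"spin":0},{"xyz":[0,0,0],"spin":0},{"xyz":[0,0,0],"spin":0},{"xyz":[0,0,0],"spin":0},{"xyz":[0,0,0],"spin":0}], "gripper": 0}}

```text
time: 34.4
tool_pos: [501.8, 357.5, 31.6]
tcp_rot: [3.14, 0.001, 2.915]
contact_force: [0.2, -0.7, 5.6]
grip_width: 28.6
finger_force: 30.0
```

{"name": "jog_arm", "arguments": {"targets": [{"xyz":[0,0,-0.05],"spin":0},{"xyz":[0,0,-0.2],"spin":0},{"xyz":[0,0,-0.5],"spin":0},{"xyz":[0,0,-0.5],"spin":0},{"xyz":[0,0,-0.4],"spin":0},{"xyz":[0,0,0],"spin":0},{"xyz":[0,0,0],"spin":0},{"xyz":[0,0,0],"spin":0},{"xyz":[0,0,0],"spin":0},{"xyz":[0,0,0],"spin":0}]}}

```text
time: 35.65
tool_pos: [501.1, 357.1, 162.1]
tcp_rot: [-3.141, -0.001, 2.915]
contact_force: [0.1, -0.5, -1.6]
grip_width: 28.7
finger_force: 30.0
```

```bash
python3 - <<'E'
from h import *
st(); plan([(540,170,165,2.2),(606,9,165,1.56),(606,9,165,1.56,1),(606,9,75,1.56,3)])
E
```

```text
35.6 [501.1 357.1 162.1] [-3.141e+00 -1.000e-03  2.915e+00] [ 0.1 -0.5 -1.6] 28.7 30.0
[[-0.12, -0.27, 0.0, np.float64(0.89)], [-0.15, -0.26, -0.01, np.float64(0.9)], [-0.17, -0.24, 0.0, np.float64(0.89)], [-0.2, -0.23, -0.01, np.float64(0.89)], [-0.21, -0.21, 0.0, np.float64(0.9)], [-0.23, -0.19, -0.01, np.float64(0.89)], [-0.25, -0.17, 0.0, np.float64(0.89)], [-0.26, -0.15, -0.01, np.float64(0.9)], [-0.3, -0.07, 0.0, np.float64(0.91)], [-0.31, -0.05, 0.0, np.float64(0.92)]]
[[-0.31, -0.02, 0.0, np.float64(0.91)], [-0.31, 0.01, 0.0, np.float64(0.92)], [-0.3, 0.04, 0.0, np.float64(0.91)], [-0.31, 0.07, 0.0, np.float64(0.91)], [-0.29, 0.09, 0.0, np.float64(0.92)], [0.0, 0.0, 0.0, np.float64(0.0)], [0.0, 0.0, 0.38, np.float64(0.0)], [0.0, 0.0, 0.37, np.float64(0.0)], [0.0, 0.0, 0.38, np.float64(0.0)], [0, 0, 0, 0]]
end [605.8   9.3  74.9] 1.56
```

{"name": "jog_arm", "arguments": {"targets": [{"xyz":[-0.12,-0.27,0],"spin":0.89},{"xyz":[-0.15,-0.26,0],"spin":0.9},{"xyz":[-0.17,-0.24,0],"spin":0.89},{"xyz":[-0.2,-0.23,0],"spin":0.89},{"xyz":[-0.21,-0.21,0],"spin":0.9},{"xyz":[-0.23,-0.19,0],"spin":0.89},{"xyz":[-0.25,-0.17,0],"spin":0.89},{"xyz":[-0.26,-0.15,0],"spin":0.9},{"xyz":[-0.3,-0.07,0],"spin":0.91},{"xyz":[-0.31,-0.05,0],"spin":0.92}]}}

```text
time: 36.9
tool_pos: [559.5, 123.0, 162.7]
tcp_rot: [3.141, -0.0, 2.014]
contact_force: [-0.8, 0.2, -1.9]
grip_width: 28.8
finger_force: 30.0
```

{"name": "jog_arm", "arguments": {"targets": [{"xyz":[-0.31,-0.02,0],"spin":0.91},{"xyz":[-0.31,0.01,0],"spin":0.92},{"xyz":[-0.3,0.04,0],"spin":0.91},{"xyz":[-0.31,0.07,0],"spin":0.91},{"xyz":[-0.27,0.09,0],"spin":0.92},{"xyz":[0,0,0],"spin":0},{"xyz":[0,0,0.35],"spin":0},{"xyz":[0,0,0.35],"spin":0},{"xyz":[0,0,0],"spin":0},{"xyz":[0,0,0],"spin":0}]}}

```text
time: 38.15
tool_pos: [606.4, 11.4, 107.9]
tcp_rot: [3.14, -0.0, 1.561]
contact_force: [0.9, 0.2, -2.4]
grip_width: 28.7
finger_force: 30.0
```

```bash
python3 - <<'E'
from h import *
st(); plan([(606,11,58,1.56,5)])
E
```

```text
38.1 [606.4  11.4 107.9] [ 3.14  -0.     1.561] [ 0.9  0.2 -2.4] 28.7 30.0
[[0.0, 0.0, 0.12, np.float64(0.0)], [0.0, 0.0, 0.13, np.float64(0.0)], [0.0, 0.0, 0.12, np.float64(0.01)], [0.0, 0.0, 0.13, np.float64(0.0)], [0.0, -0.01, 0.12, np.float64(0.0)], [0, 0, 0, 0], [0, 0, 0, 0], [0, 0, 0, 0], [0, 0, 0, 0], [0, 0, 0, 0]]
end [605.6  11.4  58.3] 1.56
```

{"name": "jog_arm", "arguments": {"targets": [{"xyz":[0,0,0.12],"spin":0},{"xyz":[0,0,0.12],"spin":0},{"xyz":[0,0,0.12],"spin":0},{"xyz":[0,0,0.12],"spin":0},{"xyz":[0,0,0.06],"spin":0},{"xyz":[0,0,0.06],"spin":0},{"xyz":[0,0,0.03],"spin":0},{"xyz":[0,0,0],"spin":0},{"xyz":[0,0,0],"spin":0},{"xyz":[0,0,0],"spin":0}]}}

```text
time: 39.4
tool_pos: [606.5, 10.9, 56.7]
tcp_rot: [3.14, 0.0, 1.56]
contact_force: [2.3, -0.0, -1.4]
grip_width: 29.4
finger_force: 30.0
```

{"name": "jog_arm", "arguments": {"targets": [{"xyz":[-0.04,0,0],"spin":0},{"xyz":[-0.04,0,0],"spin":0},{"xyz":[-0.04,0,0],"spin":0},{"xyz":[-0.04,0,0],"spin":0},{"xyz":[-0.02,0,0],"spin":0},{"xyz":[0,0,0],"spin":0},{"xyz":[0,0,0],"spin":0},{"xyz":[0,0,0],"spin":0},{"xyz":[0,0,0],"spin":0},{"xyz":[0,0,0],"spin":0}]}}

```text
time: 40.65
tool_pos: [606.3, -3.7, 56.7]
tcp_rot: [3.14, 0.0, 1.56]
contact_force: [4.5, 2.0, 2.2]
grip_width: 29.1
finger_force: 30.0
```

{"name": "jog_arm", "arguments": {"targets": [{"xyz":[-0.02,0,0],"spin":0},{"xyz":[-0.02,0,0],"spin":0},{"xyz":[0,0,0],"spin":0},{"xyz":[0,0,0],"spin":0},{"xyz":[0,0,0],"spin":0},{"xyz":[0,0,0],"spin":0},{"xyz":[0,0,0],"spin":0},{"xyz":[0,0,0],"spin":0},{"xyz":[0,0,0],"spin":0},{"xyz":[0,0,0],"spin":0}]}}

```text
time: 41.9
tool_pos: [606.2, -6.5, 56.7]
tcp_rot: [3.14, -0.0, 1.56]
contact_force: [5.0, 2.9, 2.1]
grip_width: 29.1
finger_force: 30.0
```

{"name": "jog_arm", "arguments": {"targets": [{"xyz":[-0.02,0,0],"spin":0},{"xyz":[-0.02,0,0],"spin":0},{"xyz":[0,0,0],"spin":0},{"xyz":[0,0,0],"spin":0},{"xyz":[0,0,0],"spin":0},{"xyz":[0,0,0],"spin":0},{"xyz":[0,0,0],"spin":0},{"xyz":[0,0,0],"spin":0},{"xyz":[0,0,0],"spin":0},{"xyz":[0,0,0],"spin":0}]}}

```text
time: 43.15
tool_pos: [606.2, -8.0, 56.7]
tcp_rot: [3.14, -0.003, 1.56]
contact_force: [5.6, 9.0, 3.3]
grip_width: 29.1
finger_force: 30.0
```

{"name": "jog_arm", "arguments": {"targets": [{"xyz":[0,0,0],"spin":0},{"xyz":[0,0,0],"spin":0},{"xyz":[0,0,0],"spin":0},{"xyz":[0,0,0],"spin":0},{"xyz":[0,0,0],"spin":0},{"xyz":[0,0,-0.2],"spin":0},{"xyz":[0,0,-0.5],"spin":0},{"xyz":[0,0,-0.7],"spin":0},{"xyz":[0,0,0],"spin":0},{"xyz":[0,0,0],"spin":0}], "gripper": 50}}

```text
time: 44.4
tool_pos: [605.5, -9.8, 169.0]
tcp_rot: [3.141, 0.0, 1.56]
contact_force: [-0.8, -0.6, -0.7]
grip_width: 46.2
finger_force: 0.0
```

```bash
python3 - <<'E'
from h import *
st(); plan([(606,135,170,-0.01),(606,135,170,-.01,1),(606,135,93,-.01,3)])
E
```

```text
44.4 [605.5  -9.8 169. ] [3.141 0.    1.56 ] [-0.8 -0.6 -0.7] 46.2 0.0
[[0.11, 0.0, 0.0, np.float64(0.98)], [0.12, -0.01, 0.0, np.float64(0.98)], [0.11, -0.03, 0.0, np.float64(0.98)], [0.1, -0.03, 0.0, np.float64(0.98)], [0.11, -0.04, 0.0, np.float64(0.99)], [0.1, -0.06, 0.0, np.float64(0.98)], [0.09, -0.06, -0.01, np.float64(0.98)], [0.09, -0.07, 0.0, np.float64(0.98)], [0.08, -0.08, 0.0, np.float64(0.98)], [0.07, -0.09, 0.0, np.float64(0.98)]]
[[0.06, -0.1, 0.0, np.float64(0.98)], [0.05, -0.1, 0.0, np.float64(0.98)], [0.05, -0.1, 0.0, np.float64(0.98)], [0.03, -0.11, 0.0, np.float64(0.99)], [0.02, -0.11, 0.0, np.float64(0.98)], [0.01, -0.11, 0.0, np.float64(0.98)], [0.0, 0.0, 0.0, np.float64(0.0)], [0.0, 0.0, 0.32, np.float64(0.0)], [0.0, 0.0, 0.32, np.float64(0.0)], [0.0, 0.0, 0.32, np.float64(0.0)]]
end [606.  134.7  93. ] -0.01
```

{"name": "jog_arm", "arguments": {"targets": [{"xyz":[0.11,0,0],"spin":0.98},{"xyz":[0.12,-0.01,0],"spin":0.98},{"xyz":[0.11,-0.03,0],"spin":0.98},{"xyz":[0.1,-0.03,0],"spin":0.98},{"xyz":[0.11,-0.04,0],"spin":0.99},{"xyz":[0.1,-0.06,0],"spin":0.98},{"xyz":[0.09,-0.06,0],"spin":0.98},{"xyz":[0.09,-0.07,0],"spin":0.98},{"xyz":[0.08,-0.08,0],"spin":0.98},{"xyz":[0.07,-0.09,0],"spin":0.98}]}}

```text
time: 45.65
tool_pos: [605.2, 80.9, 166.8]
tcp_rot: [-3.14, 0.003, 0.575]
contact_force: [0.0, -0.3, 0.2]
grip_width: 46.0
finger_force: 0.0
```

{"name": "jog_arm", "arguments": {"targets": [{"xyz":[0.06,-0.1,0],"spin":0.98},{"xyz":[0.05,-0.1,0],"spin":0.98},{"xyz":[0.05,-0.1,0],"spin":0.98},{"xyz":[0.03,-0.11,0],"spin":0.99},{"xyz":[0.02,-0.11,0],"spin":0.98},{"xyz":[0.01,-0.11,0],"spin":0.98},{"xyz":[0,0,0],"spin":0},{"xyz":[0,0,0.32],"spin":0},{"xyz":[0,0,0.3],"spin":0},{"xyz":[0,0,0.3],"spin":0}]}}

```text
time: 46.9
tool_pos: [605.6, 134.2, 93.2]
tcp_rot: [3.141, 0.001, -0.008]
contact_force: [0.5, -0.2, 0.2]
grip_width: 45.8
finger_force: 0.0
```

{"name": "jog_arm", "arguments": {"targets": [{"xyz":[0,0,0],"spin":0},{"xyz":[0,0,0],"spin":0},{"xyz":[0,0,0],"spin":0},{"xyz":[0,0,0],"spin":0},{"xyz":[0,0,0],"spin":0},{"xyz":[0,0,0],"spin":0},{"xyz":[0,0,0],"spin":0},{"xyz":[0,0,0],"spin":0},{"xyz":[0,0,0],"spin":0},{"xyz":[0,0,0],"spin":0}], "gripper": 0}}

```text
time: 48.15
tool_pos: [606.7, 134.8, 95.7]
tcp_rot: [-3.141, -0.002, -0.01]
contact_force: [-0.5, -0.1, 5.8]
grip_width: 13.6
finger_force: 30.0
```

{"name": "jog_arm", "arguments": {"targets": [{"xyz":[0,0.08,0],"spin":0},{"xyz":[0,0.08,0],"spin":0},{"xyz":[0,0.08,0],"spin":0},{"xyz":[0,0.08,0],"spin":0},{"xyz":[0,0.08,0],"spin":0},{"xyz":[0,0.08,0],"spin":0},{"xyz":[0,0.03,0],"spin":0},{"xyz":[0,0,0],"spin":0},{"xyz":[0,0,0],"spin":0},{"xyz":[0,0,0],"spin":0}]}}

```text
time: 49.4
tool_pos: [606.3, 94.2, 95.7]
tcp_rot: [-3.141, -0.002, -0.01]
contact_force: [-0.6, 1.0, 6.3]
grip_width: 13.9
finger_force: 30.0
```

{"name": "jog_arm", "arguments": {"targets": [{"xyz":[0,0.02,0],"spin":0},{"xyz":[0,0.02,0],"spin":0},{"xyz":[0,0.02,0],"spin":0},{"xyz":[0,0,0],"spin":0},{"xyz":[0,0,0],"spin":0},{"xyz":[0,0,0],"spin":0},{"xyz":[0,0,0],"spin":0},{"xyz":[0,0,0],"spin":0},{"xyz":[0,0,0],"spin":0},{"xyz":[0,0,0],"spin":0}]}}

```text
time: 50.65
tool_pos: [606.3, 90.8, 95.7]
tcp_rot: [-3.139, -0.002, -0.01]
contact_force: [-0.6, 5.8, 4.8]
grip_width: 13.6
finger_force: 30.0
```

{"name": "jog_arm", "arguments": {"targets": [{"xyz":[0,0.03,0],"spin":0},{"xyz":[0,0.03,0],"spin":0},{"xyz":[0,0,0],"spin":0},{"xyz":[0,0,0],"spin":0},{"xyz":[0,0,0],"spin":0},{"xyz":[0,0,0],"spin":0},{"xyz":[0,0,0],"spin":0},{"xyz":[0,0,0],"spin":0},{"xyz":[0,0,0],"spin":0},{"xyz":[0,0,0],"spin":0}]}}

```text
time: 51.9
tool_pos: [606.3, 90.9, 95.8]
tcp_rot: [-3.132, -0.003, -0.009]
contact_force: [1.9, 23.3, 4.3]
grip_width: 14.3
finger_force: 30.0
```

{"name": "jog_arm", "arguments": {"targets": [{"xyz":[0,0,0],"spin":0},{"xyz":[0,0,0],"spin":0},{"xyz":[0,0,0],"spin":0},{"xyz":[0,0,0],"spin":0},{"xyz":[0,0,0],"spin":0},{"xyz":[0,0,-0.3],"spin":0},{"xyz":[0,0,-0.6],"spin":0},{"xyz":[-0.6,-0.2,0],"spin":0},{"xyz":[-0.6,-0.4,0],"spin":0},{"xyz":[0,0,0],"spin":0}], "gripper": 50}}

```text
time: 53.15
tool_pos: [507.0, 134.8, 167.0]
tcp_rot: [-3.141, 0.002, -0.008]
contact_force: [0.1, -0.2, 0.6]
grip_width: 46.2
finger_force: 0.0
```

```bash
cat >> h.py <<'E'
def tins(save=None):
    """tin lids from top view: bright (white grey) discs on cream paper; returns xy at z=45"""
    t=bot.capture("top"); out=[]
    if save: cv2.imwrite(save,t)
    hsv=cv2.cvtColor(t,cv2.COLOR_BGR2HSV)
    m=cv2.inRange(hsv,(0,0,150),(180,16,255)); m=cv2.morphologyEx(m,cv2.MORPH_CLOSE,np.ones((5,5)))
    m=cv2.morphologyEx(m,cv2.MORPH_OPEN,np.ones((5,5)))
    for c in cv2.findContours(m,cv2.RETR_EXTERNAL,cv2.CHAIN_APPROX_NONE)[0]:
        (u,v),r=cv2.minEnclosingCircle(c); A=cv2.contourArea(c)
        if 7<r<15 and A>.7*np.pi*r*r and 225>v>130: out.append(np.round([u,v,r,*ray("top",u,v,45)[:2]],1).tolist())
    return out
E
python3 - <<'E'
from h import *
st()
for t in tins("pics/t8.png"): print(t)
t=cv2.imread("pics/t8.png"); h=cv2.cvtColor(t,cv2.COLOR_BGR2HSV)
for p in[(448,168),(486,162),(470,190),(500,220),(411,145)]: print(p,h[p[1],p[0]],t[p[1],p[0]])
E
```

```text
53.1 [507.  134.8 167. ] [-3.141e+00  2.000e-03 -8.000e-03] [ 0.1 -0.2  0.6] 46.2 0.0
[493.6, 201.5, 10.0, 476.2, -416.8]
[464.3, 194.5, 10.0, 494.9, -333.6]
[448.7, 171.4, 10.0, 561.5, -290.2]
[487.3, 165.5, 10.0, 581.5, -402.7]
[209.0, 132.5, 14.7, 663.0, 405.7]
(448, 168) [ 17  10 237] [228 233 237]
(486, 162) [15 26 78] [70 74 78]
(470, 190) [ 13  10 229] [220 224 229]
(500, 220) [ 25  25 237] [214 233 237]
(411, 145) [ 10   7 222] [216 218 222]
```

```bash
python3 - <<'E'
from h import *
plan([(540,-170,160,.55),(581.5,-403,120,.55),(581.5,-403,120,.55,1),(581.5,-403,-6,.55,4),(581.5,-403,-6,.55,1)])
E
```

```text
[[0.07, 0.63, 0.02, np.float64(-0.93)], [0.01, 0.64, 0.01, np.float64(-0.93)], [-0.05, 0.63, 0.02, np.float64(-0.93)], [-0.11, 0.63, 0.01, np.float64(-0.93)], [-0.16, 0.62, 0.02, np.float64(-0.93)], [-0.22, 0.59, 0.01, np.float64(-0.93)], [-0.22, 0.55, 0.1, np.float64(0.0)], [-0.21, 0.55, 0.1, np.float64(0.0)], [-0.22, 0.55, 0.1, np.float64(0.0)], [-0.22, 0.56, 0.1, np.float64(0.0)]]
[[-0.21, 0.55, 0.1, np.float64(0.0)], [0.0, 0.0, 0.0, np.float64(0.0)], [0.0, 0.0, 0.39, np.float64(0.0)], [0.0, 0.0, 0.4, np.float64(0.0)], [0.0, 0.0, 0.39, np.float64(0.0)], [0.0, 0.0, 0.4, np.float64(0.0)], [0.0, 0.0, 0.0, np.float64(0.0)], [0, 0, 0, 0], [0, 0, 0, 0], [0, 0, 0, 0]]
end [ 581.8 -403.1   -6.3] 0.55
```

{"name": "jog_arm", "arguments": {"targets": [{"xyz":[0.07,0.63,0],"spin":-0.93},{"xyz":[0.01,0.64,0],"spin":-0.93},{"xyz":[-0.05,0.63,0],"spin":-0.93},{"xyz":[-0.11,0.63,0],"spin":-0.93},{"xyz":[-0.16,0.62,0],"spin":-0.93},{"xyz":[-0.22,0.59,0],"spin":-0.93},{"xyz":[-0.22,0.55,0.1],"spin":0},{"xyz":[-0.21,0.55,0.1],"spin":0},{"xyz":[-0.22,0.55,0.1],"spin":0},{"xyz":[-0.22,0.56,0.1],"spin":0}], "gripper": 85}}

```text
time: 54.45
tool_pos: [573.4, -360.7, 134.0]
tcp_rot: [3.141, -0.0, 0.547]
contact_force: [-0.1, -0.5, 0.4]
grip_width: 77.9
finger_force: 0.0
```

{"name": "jog_arm", "arguments": {"targets": [{"xyz":[-0.21,0.55,0.1],"spin":0},{"xyz":[0,0,0.1],"spin":0},{"xyz":[0,0,0.3],"spin":0},{"xyz":[0,0,0.4],"spin":0},{"xyz":[0,0,0.4],"spin":0},{"xyz":[0,0,0.2],"spin":0},{"xyz":[0,0,0.1],"spin":0},{"xyz":[0,0,0.1],"spin":0},{"xyz":[0,0,0],"spin":0},{"xyz":[0,0,0],"spin":0}]}}

```text
time: 55.7
tool_pos: [582.2, -404.2, -0.4]
tcp_rot: [3.14, -0.001, 0.548]
contact_force: [0.4, -0.8, -1.1]
grip_width: 78.3
finger_force: 0.0
```

{"name": "jog_arm", "arguments": {"targets": [{"xyz":[0,0,0],"spin":0},{"xyz":[0,0,0],"spin":0},{"xyz":[0,0,0],"spin":0},{"xyz":[0,0,0],"spin":0},{"xyz":[0,0,0],"spin":0},{"xyz":[0,0,0],"spin":0},{"xyz":[0,0,0],"spin":0},{"xyz":[0,0,0],"spin":0},{"xyz":[0,0,0],"spin":0},{"xyz":[0,0,0],"spin":0}], "gripper": 0}}

```text
time: 56.95
tool_pos: [581.8, -403.8, -1.1]
tcp_rot: [-3.142, -0.0, 0.548]
contact_force: [-1.8, 2.4, 4.8]
grip_width: 55.2
finger_force: 30.0
```

```bash
cat >> h.py <<'E'
def place(x,y):
    "lift held tin from bench, carry to plate point, lower by 39 net"
    o=bot.get_obs(); p=o['tool_pos']; z=p[2]
    plan([(p[0],p[1],150,o['tcp_rot'][2],3),(x,y,150,-0.01),(x,y,150,-0.01,1),(x,y,z+41,-0.01,4)])
def pick(x,y,z=-6):
    plan([(x,y,100,.55),(x,y,100,.55,1),(x,y,z,.55,4)])
E
python3 - <<'E'
from h import *
st(); place(497,-45)
E
```

```text
57.0 [ 581.8 -403.8   -1.1] [-3.142 -0.     0.548] [-1.8  2.4  4.8] 55.2 30.0
[[0.0, 0.0, -0.63, np.float64(0.0)], [0.0, 0.0, -0.63, np.float64(0.0)], [0.0, 0.0, -0.63, np.float64(0.0)], [0.2, -0.63, 0.0, np.float64(0.8)], [0.16, -0.64, 0.0, np.float64(0.79)], [0.1, -0.65, 0.0, np.float64(0.8)], [0.05, -0.65, 0.0, np.float64(0.8)], [0.0, -0.66, 0.0, np.float64(0.79)], [-0.05, -0.66, 0.0, np.float64(0.8)], [-0.11, -0.65, 0.0, np.float64(0.8)]]
[[0.0, 0.0, 0.0, np.float64(0.0)], [0.0, 0.0, 0.34, np.float64(0.0)], [0.0, 0.0, 0.35, np.float64(0.0)], [0.0, 0.0, 0.34, np.float64(0.0)], [0.0, 0.0, 0.35, np.float64(0.0)], [0, 0, 0, 0], [0, 0, 0, 0], [0, 0, 0, 0], [0, 0, 0, 0], [0, 0, 0, 0]]
end [497.  -44.8  39.7] -0.01
```

{"name": "jog_arm", "arguments": {"targets": [{"xyz":[0,0,-0.4],"spin":0},{"xyz":[0,0,-0.7],"spin":0},{"xyz":[0,0,-0.78],"spin":0},{"xyz":[0.2,-0.63,0],"spin":0.8},{"xyz":[0.16,-0.64,0],"spin":0.79},{"xyz":[0.1,-0.65,0],"spin":0.8},{"xyz":[0.05,-0.65,0],"spin":0.8},{"xyz":[0,-0.66,0],"spin":0.79},{"xyz":[-0.05,-0.66,0],"spin":0.8},{"xyz":[-0.11,-0.65,0],"spin":0.8}]}}

```text
time: 58.2
tool_pos: [496.6, -43.5, 148.7]
tcp_rot: [3.142, -0.001, -0.013]
contact_force: [0.4, 0.3, -0.3]
grip_width: 55.4
finger_force: 30.0
```

{"name": "jog_arm", "arguments": {"targets": [{"xyz":[0,0,0],"spin":0},{"xyz":[0,0,0.34],"spin":0},{"xyz":[0,0,0.35],"spin":0},{"xyz":[0,0,0.34],"spin":0},{"xyz":[0,0,0.2],"spin":0},{"xyz":[0,0,0],"spin":0},{"xyz":[0,0,0],"spin":0},{"xyz":[0,0,0],"spin":0},{"xyz":[0,0,0],"spin":0},{"xyz":[0,0,0],"spin":0}]}}

```text
time: 59.45
tool_pos: [497.2, -44.9, 51.0]
tcp_rot: [3.141, -0.001, -0.01]
contact_force: [0.2, -0.4, -0.3]
grip_width: 55.6
finger_force: 30.0
```

{"name": "jog_arm", "arguments": {"targets": [{"xyz":[0,0,0.05],"spin":0},{"xyz":[0,0,0.05],"spin":0},{"xyz":[0,0,0.02],"spin":0},{"xyz":[0,0,0.02],"spin":0},{"xyz":[0,0,0],"spin":0},{"xyz":[0,0,0],"spin":0},{"xyz":[0,0,0],"spin":0},{"xyz":[0,0,0],"spin":0},{"xyz":[0,0,0],"spin":0},{"xyz":[0,0,0],"spin":0}]}}

```text
time: 60.7
tool_pos: [497.0, -44.9, 39.5]
tcp_rot: [-3.142, -0.0, -0.01]
contact_force: [1.3, -0.3, -1.3]
grip_width: 55.5
finger_force: 30.0
```

{"name": "jog_arm", "arguments": {"targets": [{"xyz":[0,0,0],"spin":0},{"xyz":[0,0,0],"spin":0},{"xyz":[0,0,0],"spin":0},{"xyz":[0,0,0],"spin":0},{"xyz":[0,0,-0.2],"spin":0},{"xyz":[0,0,-0.4],"spin":0},{"xyz":[0,0,-0.7],"spin":0},{"xyz":[0,0,0],"spin":0},{"xyz":[0,0,0],"spin":0},{"xyz":[0,0,0],"spin":0}], "gripper": 85}}

```text
time: 61.95
tool_pos: [496.1, -44.7, 142.2]
tcp_rot: [-3.141, 0.003, -0.01]
contact_force: [0.0, 0.1, -0.5]
grip_width: 77.9
finger_force: 0.0
```

```bash
python3 - <<'E'
from h import *
st()
for t in tins("pics/t9.png"): print(t)
pick(475.5,-416.5)
E
```

```text
62.0 [496.1 -44.7 142.2] [-3.141e+00  3.000e-03 -1.000e-02] [ 0.   0.1 -0.5] 77.9 0.0
[493.6, 201.5, 10.0, 476.2, -416.8]
[464.3, 194.5, 10.0, 494.9, -333.6]
[448.7, 171.4, 10.0, 561.5, -290.2]
[209.0, 132.5, 14.7, 663.0, 405.7]
[[-0.03, 0.66, 0.08, np.float64(-0.8)], [-0.08, 0.66, 0.07, np.float64(-0.8)], [-0.14, 0.65, 0.08, np.float64(-0.8)], [-0.19, 0.64, 0.07, np.float64(-0.8)], [-0.23, 0.62, 0.08, np.float64(-0.8)], [-0.29, 0.6, 0.07, np.float64(-0.8)], [-0.34, 0.58, 0.08, np.float64(-0.8)], [0.0, 0.0, 0.0, np.float64(0.0)], [0.0, 0.0, 0.33, np.float64(0.0)], [0.0, 0.0, 0.33, np.float64(0.0)]]
[[0.0, 0.0, 0.33, np.float64(0.0)], [0.0, 0.0, 0.33, np.float64(0.0)], [0, 0, 0, 0], [0, 0, 0, 0], [0, 0, 0, 0], [0, 0, 0, 0], [0, 0, 0, 0], [0, 0, 0, 0], [0, 0, 0, 0], [0, 0, 0, 0]]
end [ 475.2 -416.7   -5.8] 0.55
```

{"name": "jog_arm", "arguments": {"targets": [{"xyz":[-0.03,0.66,0],"spin":-0.8},{"xyz":[-0.08,0.66,0],"spin":-0.8},{"xyz":[-0.14,0.65,0],"spin":-0.8},{"xyz":[-0.19,0.64,0],"spin":-0.8},{"xyz":[-0.23,0.62,0.2],"spin":-0.8},{"xyz":[-0.29,0.6,0.2],"spin":-0.8},{"xyz":[-0.34,0.58,0.12],"spin":-0.8},{"xyz":[0,0,0],"spin":0},{"xyz":[0,0,0.33],"spin":0},{"xyz":[0,0,0.33],"spin":0}]}}

```text
time: 63.25
tool_pos: [476.0, -415.7, 48.0]
tcp_rot: [-3.14, -0.0, 0.549]
contact_force: [-1.2, 0.3, -0.7]
grip_width: 78.0
finger_force: 0.0
```

{"name": "jog_arm", "arguments": {"targets": [{"xyz":[0,0,0.3],"spin":0},{"xyz":[0,0,0.2],"spin":0},{"xyz":[0,0,0.1],"spin":0},{"xyz":[0,0,0],"spin":0},{"xyz":[0,0,0],"spin":0},{"xyz":[0,0,0],"spin":0},{"xyz":[0,0,0],"spin":0},{"xyz":[0,0,0],"spin":0},{"xyz":[0,0,0],"spin":0},{"xyz":[0,0,0],"spin":0}]}}

```text
time: 64.5
tool_pos: [476.0, -416.9, 1.0]
tcp_rot: [-3.141, -0.0, 0.55]
contact_force: [0.2, -1.3, -0.2]
grip_width: 78.3
finger_force: 0.0
```

{"name": "jog_arm", "arguments": {"targets": [{"xyz":[0,0,0],"spin":0},{"xyz":[0,0,0],"spin":0},{"xyz":[0,0,0],"spin":0},{"xyz":[0,0,0],"spin":0},{"xyz":[0,0,0],"spin":0},{"xyz":[0,0,0],"spin":0},{"xyz":[0,0,0],"spin":0},{"xyz":[0,0,0],"spin":0},{"xyz":[0,0,0],"spin":0},{"xyz":[0,0,0],"spin":0}], "gripper": 0}}

```text
time: 65.75
tool_pos: [476.0, -416.9, 1.1]
tcp_rot: [-3.142, -0.0, 0.55]
contact_force: [-0.0, 0.5, 0.2]
grip_width: 55.5
finger_force: 30.0
```

```bash
python3 - <<'E'
from h import *
st(); place(425,-45)
E
```

```text
65.8 [ 476.  -416.9    1.1] [-3.142 -0.     0.55 ] [-0.   0.5  0.2] 55.5 30.0
[[0.0, 0.0, -0.62, np.float64(0.0)], [0.0, 0.0, -0.62, np.float64(0.0)], [0.0, 0.0, -0.62, np.float64(0.0)], [0.27, -0.61, 0.0, np.float64(0.8)], [0.22, -0.64, 0.0, np.float64(0.8)], [0.17, -0.65, 0.0, np.float64(0.8)], [0.11, -0.66, 0.0, np.float64(0.8)], [0.07, -0.66, 0.0, np.float64(0.8)], [0.0, -0.67, 0.0, np.float64(0.8)], [-0.04, -0.67, 0.0, np.float64(0.8)]]
[[0.0, 0.0, 0.0, np.float64(0.0)], [0.0, 0.0, 0.34, np.float64(0.0)], [0.0, 0.0, 0.33, np.float64(0.0)], [0.0, 0.0, 0.34, np.float64(0.0)], [0.0, 0.0, 0.34, np.float64(0.0)], [0, 0, 0, 0], [0, 0, 0, 0], [0, 0, 0, 0], [0, 0, 0, 0], [0, 0, 0, 0]]
end [425.1 -45.2  41.9] -0.01
```

{"name": "jog_arm", "arguments": {"targets": [{"xyz":[0,0,-0.4],"spin":0},{"xyz":[0,0,-0.7],"spin":0},{"xyz":[0,0,-0.76],"spin":0},{"xyz":[0.27,-0.61,0],"spin":0.8},{"xyz":[0.22,-0.64,0],"spin":0.8},{"xyz":[0.17,-0.65,0],"spin":0.8},{"xyz":[0.11,-0.66,0],"spin":0.8},{"xyz":[0.07,-0.66,0],"spin":0.8},{"xyz":[0,-0.67,0],"spin":0.8},{"xyz":[-0.04,-0.67,0],"spin":0.8}]}}

```text
time: 67.0
tool_pos: [424.4, -43.6, 150.0]
tcp_rot: [-3.141, -0.0, -0.013]
contact_force: [-0.0, 1.2, -1.2]
grip_width: 55.3
finger_force: 30.0
```

{"name": "jog_arm", "arguments": {"targets": [{"xyz":[0,0,0],"spin":0},{"xyz":[0,0,0.34],"spin":0},{"xyz":[0,0,0.34],"spin":0},{"xyz":[0,0,0.34],"spin":0},{"xyz":[0,0,0.2],"spin":0},{"xyz":[0,0,0.06],"spin":0},{"xyz":[0,0,0.03],"spin":0},{"xyz":[0,0,0.02],"spin":0},{"xyz":[0,0,0],"spin":0},{"xyz":[0,0,0],"spin":0}]}}

```text
time: 68.25
tool_pos: [425.3, -45.3, 43.8]
tcp_rot: [3.141, -0.001, -0.01]
contact_force: [-0.2, -0.0, 0.3]
grip_width: 55.6
finger_force: 30.0
```

{"name": "jog_arm", "arguments": {"targets": [{"xyz":[0,0,0.02],"spin":0},{"xyz":[0,0,0.02],"spin":0},{"xyz":[0,0,0],"spin":0},{"xyz":[0,0,0],"spin":0},{"xyz":[0,0,0],"spin":0},{"xyz":[0,0,0],"spin":0},{"xyz":[0,0,0],"spin":0},{"xyz":[0,0,0],"spin":0},{"xyz":[0,0,0],"spin":0},{"xyz":[0,0,0],"spin":0}]}}

```text
time: 69.5
tool_pos: [425.2, -45.2, 41.0]
tcp_rot: [3.141, -0.001, -0.01]
contact_force: [-2.3, 0.6, 9.3]
grip_width: 55.2
finger_force: 30.0
```

{"name": "jog_arm", "arguments": {"targets": [{"xyz":[0,0,0],"spin":0},{"xyz":[0,0,0],"spin":0},{"xyz":[0,0,0],"spin":0},{"xyz":[0,0,0],"spin":0},{"xyz":[0,0,-0.2],"spin":0},{"xyz":[0,0,-0.4],"spin":0},{"xyz":[0,0,-0.7],"spin":0},{"xyz":[0,0,0],"spin":0},{"xyz":[0,0,0],"spin":0},{"xyz":[0,0,0],"spin":0}], "gripper": 85}}

```text
time: 70.75
tool_pos: [424.2, -45.0, 143.1]
tcp_rot: [-3.141, 0.003, -0.01]
contact_force: [-0.3, 0.3, -0.0]
grip_width: 77.9
finger_force: 0.0
```

```bash
python3 - <<'E'
from h import *
st()
for t in tins("pics/t10.png"): print(t)
pick(494.5,-333.5,-3)
E
```

```text
70.8 [424.2 -45.  143.1] [-3.141e+00  3.000e-03 -1.000e-02] [-0.3  0.3 -0. ] 77.9 0.0
[464.3, 194.5, 10.0, 495.0, -333.6]
[448.7, 171.4, 10.0, 561.7, -290.3]
[209.0, 132.5, 14.7, 663.0, 405.7]
[[0.15, 0.6, 0.09, np.float64(-0.93)], [0.1, 0.61, 0.09, np.float64(-0.94)], [0.04, 0.62, 0.09, np.float64(-0.93)], [-0.02, 0.62, 0.09, np.float64(-0.94)], [-0.08, 0.61, 0.09, np.float64(-0.93)], [-0.13, 0.6, 0.09, np.float64(-0.93)], [0.0, 0.0, 0.0, np.float64(0.0)], [0.0, 0.0, 0.32, np.float64(0.0)], [0.0, 0.0, 0.32, np.float64(0.0)], [0.0, 0.0, 0.33, np.float64(0.0)]]
[[0.0, 0.0, 0.32, np.float64(0.0)], [0, 0, 0, 0], [0, 0, 0, 0], [0, 0, 0, 0], [0, 0, 0, 0], [0, 0, 0, 0], [0, 0, 0, 0], [0, 0, 0, 0], [0, 0, 0, 0], [0, 0, 0, 0]]
end [ 494.6 -333.1   -3.3] 0.55
```

{"name": "jog_arm", "arguments": {"targets": [{"xyz":[0.15,0.6,0],"spin":-0.93},{"xyz":[0.1,0.61,0],"spin":-0.94},{"xyz":[0.04,0.62,0],"spin":-0.93},{"xyz":[-0.02,0.62,0.15],"spin":-0.94},{"xyz":[-0.08,0.61,0.2],"spin":-0.93},{"xyz":[-0.13,0.6,0.19],"spin":-0.93},{"xyz":[0,0,0],"spin":0},{"xyz":[0,0,0.32],"spin":0},{"xyz":[0,0,0.32],"spin":0},{"xyz":[0,0,0.3],"spin":0}]}}

```text
time: 72.05
tool_pos: [494.9, -332.0, 24.6]
tcp_rot: [-3.14, 0.0, 0.55]
contact_force: [-0.7, -0.1, -0.3]
grip_width: 78.2
finger_force: 0.0
```

{"name": "jog_arm", "arguments": {"targets": [{"xyz":[0,0,0.25],"spin":0},{"xyz":[0,0,0.06],"spin":0},{"xyz":[0,0,0],"spin":0},{"xyz":[0,0,0],"spin":0},{"xyz":[0,0,0],"spin":0},{"xyz":[0,0,0],"spin":0},{"xyz":[0,0,0],"spin":0},{"xyz":[0,0,0],"spin":0},{"xyz":[0,0,0],"spin":0},{"xyz":[0,0,0],"spin":0}]}}

```text
time: 73.3
tool_pos: [495.3, -333.3, 1.0]
tcp_rot: [-3.141, -0.0, 0.55]
contact_force: [0.4, -0.3, -0.3]
grip_width: 78.1
finger_force: 0.0
```

{"name": "jog_arm", "arguments": {"targets": [{"xyz":[0,0,0],"spin":0},{"xyz":[0,0,0],"spin":0},{"xyz":[0,0,0],"spin":0},{"xyz":[0,0,0],"spin":0},{"xyz":[0,0,0],"spin":0},{"xyz":[0,0,0],"spin":0},{"xyz":[0,0,0],"spin":0},{"xyz":[0,0,0],"spin":0},{"xyz":[0,0,0],"spin":0},{"xyz":[0,0,0],"spin":0}], "gripper": 0}}

```text
time: 74.55
tool_pos: [495.3, -333.3, 1.1]
tcp_rot: [-3.142, -0.0, 0.55]
contact_force: [0.5, 0.3, -0.4]
grip_width: 55.2
finger_force: 30.0
```

```bash
python3 - <<'E'
from h import *
st(); place(425,70)
E
```

```text
74.5 [ 495.3 -333.3    1.1] [-3.142 -0.     0.55 ] [ 0.5  0.3 -0.4] 55.2 30.0
[[0.0, 0.0, -0.62, np.float64(0.0)], [0.0, 0.0, -0.62, np.float64(0.0)], [0.0, 0.0, -0.62, np.float64(0.0)], [0.27, -0.68, 0.0, np.float64(0.8)], [0.21, -0.7, 0.0, np.float64(0.8)], [0.16, -0.71, 0.0, np.float64(0.8)], [0.1, -0.73, 0.0, np.float64(0.8)], [0.04, -0.73, 0.0, np.float64(0.8)], [-0.01, -0.73, 0.0, np.float64(0.8)], [-0.08, -0.73, 0.0, np.float64(0.8)]]
[[0.0, 0.0, 0.0, np.float64(0.0)], [0.0, 0.0, 0.34, np.float64(0.0)], [0.0, 0.0, 0.33, np.float64(0.0)], [0.0, 0.0, 0.34, np.float64(0.0)], [0.0, 0.0, 0.34, np.float64(0.0)], [0, 0, 0, 0], [0, 0, 0, 0], [0, 0, 0, 0], [0, 0, 0, 0], [0, 0, 0, 0]]
end [424.9  70.4  41.9] -0.01
```

{"name": "jog_arm", "arguments": {"targets": [{"xyz":[0,0,-0.4],"spin":0},{"xyz":[0,0,-0.7],"spin":0},{"xyz":[0,0,-0.76],"spin":0},{"xyz":[0.27,-0.68,0],"spin":0.8},{"xyz":[0.21,-0.7,0],"spin":0.8},{"xyz":[0.16,-0.71,0],"spin":0.8},{"xyz":[0.1,-0.73,0],"spin":0.8},{"xyz":[0.04,-0.73,0],"spin":0.8},{"xyz":[-0.01,-0.73,0],"spin":0.8},{"xyz":[-0.08,-0.73,0],"spin":0.8}]}}

```text
time: 75.8
tool_pos: [424.4, 72.0, 150.1]
tcp_rot: [-3.141, -0.001, -0.013]
contact_force: [1.4, -0.0, -0.9]
grip_width: 55.3
finger_force: 30.0
```

{"name": "jog_arm", "arguments": {"targets": [{"xyz":[0,0,0],"spin":0},{"xyz":[0,0,0.34],"spin":0},{"xyz":[0,0,0.34],"spin":0},{"xyz":[0,0,0.34],"spin":0},{"xyz":[0,0,0.2],"spin":0},{"xyz":[0,0,0.08],"spin":0},{"xyz":[0,0,0.03],"spin":0},{"xyz":[0,0,0.02],"spin":0},{"xyz":[0,0,0],"spin":0},{"xyz":[0,0,0],"spin":0}]}}

```text
time: 77.05
tool_pos: [425.1, 70.4, 42.3]
tcp_rot: [-3.142, -0.001, -0.01]
contact_force: [-0.1, -0.2, -0.8]
grip_width: 55.3
finger_force: 30.0
```

{"name": "jog_arm", "arguments": {"targets": [{"xyz":[0,0,0.015],"spin":0},{"xyz":[0,0,0],"spin":0},{"xyz":[0,0,0],"spin":0},{"xyz":[0,0,0],"spin":0},{"xyz":[0,0,0],"spin":0},{"xyz":[0,0,0],"spin":0},{"xyz":[0,0,0],"spin":0},{"xyz":[0,0,0],"spin":0},{"xyz":[0,0,0],"spin":0},{"xyz":[0,0,0],"spin":0}]}}

```text
time: 78.3
tool_pos: [425.1, 70.4, 41.0]
tcp_rot: [-3.141, -0.001, -0.01]
contact_force: [-1.8, 1.1, 7.0]
grip_width: 55.4
finger_force: 30.0
```

{"name": "jog_arm", "arguments": {"targets": [{"xyz":[0,0,0],"spin":0},{"xyz":[0,0,0],"spin":0},{"xyz":[0,0,0],"spin":0},{"xyz":[0,0,0],"spin":0},{"xyz":[0,0,-0.2],"spin":0},{"xyz":[0,0,-0.4],"spin":0},{"xyz":[0,0,-0.7],"spin":0},{"xyz":[0,0,0],"spin":0},{"xyz":[0,0,0],"spin":0},{"xyz":[0,0,0],"spin":0}], "gripper": 85}}

```text
time: 79.55
tool_pos: [424.0, 70.3, 143.5]
tcp_rot: [-3.142, 0.003, -0.01]
contact_force: [0.5, 0.2, -0.1]
grip_width: 77.7
finger_force: 0.0
```

```bash
python3 - <<'E'
from h import *
st()
for t in tins("pics/t11.png"): print(t)
pick(561.5,-290,0)
E
```

```text
79.5 [424.   70.3 143.5] [-3.142e+00  3.000e-03 -1.000e-02] [ 0.5  0.2 -0.1] 77.7 0.0
[448.7, 171.4, 10.0, 561.7, -290.3]
[209.0, 132.5, 14.7, 663.0, 405.7]
[[0.25, 0.64, 0.08, np.float64(-0.8)], [0.2, 0.66, 0.08, np.float64(-0.8)], [0.15, 0.67, 0.07, np.float64(-0.8)], [0.09, 0.69, 0.08, np.float64(-0.8)], [0.04, 0.68, 0.08, np.float64(-0.8)], [-0.02, 0.69, 0.08, np.float64(-0.8)], [-0.07, 0.69, 0.07, np.float64(-0.8)], [0.0, 0.0, 0.0, np.float64(0.0)], [0.0, 0.0, 0.31, np.float64(0.0)], [0.0, 0.0, 0.32, np.float64(0.0)]]
[[0.0, 0.0, 0.31, np.float64(0.0)], [0.0, 0.0, 0.31, np.float64(0.0)], [0, 0, 0, 0], [0, 0, 0, 0], [0, 0, 0, 0], [0, 0, 0, 0], [0, 0, 0, 0], [0, 0, 0, 0], [0, 0, 0, 0], [0, 0, 0, 0]]
end [ 5.617e+02 -2.902e+02  3.000e-01] 0.55
```

{"name": "jog_arm", "arguments": {"targets": [{"xyz":[0.25,0.64,0],"spin":-0.8},{"xyz":[0.2,0.66,0],"spin":-0.8},{"xyz":[0.15,0.67,0],"spin":-0.8},{"xyz":[0.09,0.69,0],"spin":-0.8},{"xyz":[0.04,0.68,0],"spin":-0.8},{"xyz":[-0.02,0.69,0],"spin":-0.8},{"xyz":[-0.07,0.69,0],"spin":-0.8},{"xyz":[0,0,0],"spin":0},{"xyz":[0,0,0.3],"spin":0},{"xyz":[0,0,0.4],"spin":0}]}}

```text
time: 80.85
tool_pos: [562.4, -289.2, 87.8]
tcp_rot: [-3.141, -0.0, 0.549]
contact_force: [-0.9, -0.0, -0.2]
grip_width: 78.1
finger_force: 0.0
```

{"name": "jog_arm", "arguments": {"targets": [{"xyz":[0,0,0.4],"spin":0},{"xyz":[0,0,0.4],"spin":0},{"xyz":[0,0,0.2],"spin":0},{"xyz":[0,0,0.08],"spin":0},{"xyz":[0,0,0],"spin":0},{"xyz":[0,0,0],"spin":0},{"xyz":[0,0,0],"spin":0},{"xyz":[0,0,0],"spin":0},{"xyz":[0,0,0],"spin":0},{"xyz":[0,0,0],"spin":0}]}}

```text
time: 82.1
tool_pos: [562.6, -290.2, 2.3]
tcp_rot: [-3.142, -0.0, 0.55]
contact_force: [-0.3, -0.7, -0.9]
grip_width: 78.0
finger_force: 0.0
```

{"name": "jog_arm", "arguments": {"targets": [{"xyz":[0,0,0],"spin":0},{"xyz":[0,0,0],"spin":0},{"xyz":[0,0,0],"spin":0},{"xyz":[0,0,0],"spin":0},{"xyz":[0,0,0],"spin":0},{"xyz":[0,0,0],"spin":0},{"xyz":[0,0,0],"spin":0},{"xyz":[0,0,0],"spin":0},{"xyz":[0,0,0],"spin":0},{"xyz":[0,0,0],"spin":0}], "gripper": 0}}

```text
time: 83.35
tool_pos: [562.6, -290.1, 2.2]
tcp_rot: [-3.141, -0.0, 0.55]
contact_force: [0.3, 0.6, -0.3]
grip_width: 55.2
finger_force: 30.0
```

```bash
python3 - <<'E'
from h import *
st(); place(497,70)
E
```

```text
83.3 [ 562.6 -290.1    2.2] [-3.141 -0.     0.55 ] [ 0.3  0.6 -0.3] 55.2 30.0
[[0.0, 0.0, -0.62, np.float64(0.0)], [0.0, 0.0, -0.61, np.float64(0.0)], [0.0, 0.0, -0.62, np.float64(0.0)], [0.24, -0.61, 0.0, np.float64(0.8)], [0.18, -0.63, 0.0, np.float64(0.8)], [0.14, -0.64, 0.0, np.float64(0.8)], [0.08, -0.64, 0.0, np.float64(0.8)], [0.04, -0.66, 0.0, np.float64(0.8)], [-0.02, -0.65, 0.0, np.float64(0.8)], [-0.07, -0.65, 0.0, np.float64(0.8)]]
[[0.0, 0.0, 0.0, np.float64(0.0)], [0.0, 0.0, 0.33, np.float64(0.0)], [0.0, 0.0, 0.34, np.float64(0.0)], [0.0, 0.0, 0.33, np.float64(0.0)], [0.0, 0.0, 0.34, np.float64(0.0)], [0, 0, 0, 0], [0, 0, 0, 0], [0, 0, 0, 0], [0, 0, 0, 0], [0, 0, 0, 0]]
end [497.4  70.1  43. ] -0.01
```

{"name": "jog_arm", "arguments": {"targets": [{"xyz":[0,0,-0.4],"spin":0},{"xyz":[0,0,-0.7],"spin":0},{"xyz":[0,0,-0.76],"spin":0},{"xyz":[0.24,-0.61,0],"spin":0.8},{"xyz":[0.18,-0.63,0],"spin":0.8},{"xyz":[0.14,-0.64,0],"spin":0.8},{"xyz":[0.08,-0.64,0],"spin":0.8},{"xyz":[0.04,-0.66,0],"spin":0.8},{"xyz":[-0.02,-0.65,0],"spin":0.8},{"xyz":[-0.07,-0.65,0],"spin":0.8}]}}

```text
time: 84.6
tool_pos: [497.0, 71.6, 151.3]
tcp_rot: [-3.142, -0.001, -0.013]
contact_force: [1.0, 0.6, -1.1]
grip_width: 55.5
finger_force: 30.0
```

{"name": "jog_arm", "arguments": {"targets": [{"xyz":[0,0,0],"spin":0},{"xyz":[0,0,0.34],"spin":0},{"xyz":[0,0,0.34],"spin":0},{"xyz":[0,0,0.34],"spin":0},{"xyz":[0,0,0.2],"spin":0},{"xyz":[0,0,0.08],"spin":0},{"xyz":[0,0,0.03],"spin":0},{"xyz":[0,0,0.02],"spin":0},{"xyz":[0,0,0],"spin":0},{"xyz":[0,0,0],"spin":0}]}}

```text
time: 85.85
tool_pos: [497.7, 70.1, 43.5]
tcp_rot: [-3.141, -0.001, -0.01]
contact_force: [-0.0, 0.2, -1.1]
grip_width: 54.7
finger_force: 30.0
```

Lower the last bit, release, then move over to the side for a full look.

{"name": "jog_arm", "arguments": {"targets": [{"xyz":[0,0,0.015],"spin":0},{"xyz":[0,0,0],"spin":0},{"xyz":[0,0,0],"spin":0},{"xyz":[0,0,0],"spin":0},{"xyz":[0,0,0],"spin":0},{"xyz":[0,0,0],"spin":0},{"xyz":[0,0,0],"spin":0},{"xyz":[0,0,0],"spin":0},{"xyz":[0,0,0],"spin":0},{"xyz":[0,0,0],"spin":0}]}}

```text
time: 87.1
tool_pos: [497.7, 70.1, 42.2]
tcp_rot: [-3.141, -0.001, -0.01]
contact_force: [-0.7, 1.5, 5.2]
grip_width: 55.3
finger_force: 30.0
```

{"name": "jog_arm", "arguments": {"targets": [{"xyz":[0,0,0],"spin":0},{"xyz":[0,0,0],"spin":0},{"xyz":[0,0,0],"spin":0},{"xyz":[0,0,0],"spin":0},{"xyz":[0,0,-0.2],"spin":0},{"xyz":[0,0,-0.4],"spin":0},{"xyz":[0,0,-0.75],"spin":0},{"xyz":[0,0,0],"spin":0},{"xyz":[0,0,0],"spin":0},{"xyz":[0,0,0],"spin":0}], "gripper": 85}}

```text
time: 88.35
tool_pos: [496.4, 70.0, 148.5]
tcp_rot: [-3.141, 0.003, -0.01]
contact_force: [-0.5, 0.0, -1.0]
grip_width: 78.2
finger_force: 0.0
```

{"name": "jog_arm", "arguments": {"targets": [{"xyz":[0,0.75,0],"spin":0},{"xyz":[0,0.75,0],"spin":0},{"xyz":[0,0.75,0],"spin":0},{"xyz":[0,0.75,0],"spin":0},{"xyz":[0,0.75,0],"spin":0},{"xyz":[0,0.75,0],"spin":0},{"xyz":[-0.5,0.5,-0.3],"spin":0},{"xyz":[0,0,0],"spin":0},{"xyz":[0,0,0],"spin":0},{"xyz":[0,0,0],"spin":0}], "gripper": 50}}

```text
time: 89.6
tool_pos: [453.7, -328.1, 173.0]
tcp_rot: [-3.14, 0.001, -0.009]
contact_force: [0.1, 1.0, -0.7]
grip_width: 46.0
finger_force: 0.0
```

```bash
python3 - <<'E'
from h import *
st(); t=bot.capture("top"); s=bot.capture("scene"); cv2.imwrite("pics/t12.png",t); cv2.imwrite("pics/s12.png",s)
a=cv2.resize(t[120:250,175:450],(800,378),interpolation=cv2.INTER_CUBIC); b=cv2.resize(s[140:350,200:420],(220,210)); 
c=cv2.resize(s[130:280,200:420],(440,300)); d=cv2.resize(s[240:345,310:436],(360,300))
cv2.imwrite("pics/v13.png",cv2.resize(np.vstack([a,np.hstack([c,d])]),None,fx=.88,fy=.88,interpolation=cv2.INTER_AREA))
E
```

```text
89.6 [ 453.7 -328.1  173. ] [-3.14e+00  1.00e-03 -9.00e-03] [ 0.1  1.  -0.7] 46.0 0.0
```

View pics/v13.png

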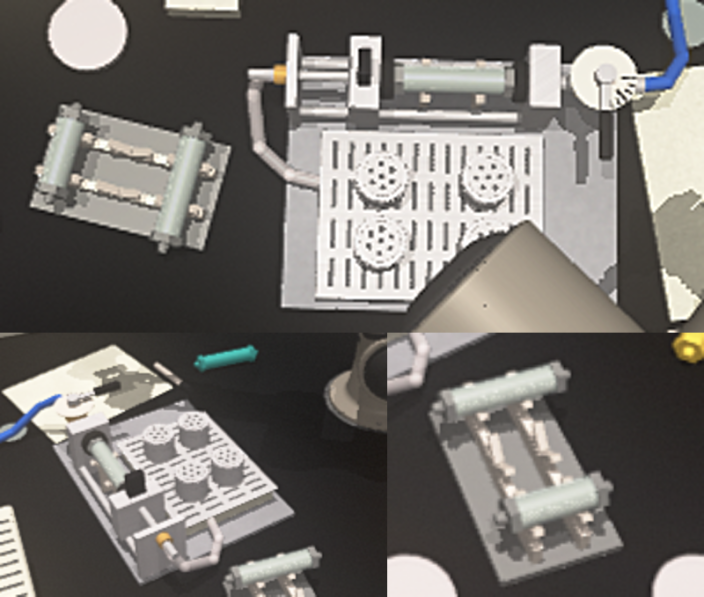

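The picture shows the lever shut (crop 605,75→605,155), the spare clamped, the used column in place0 and the short column still at its end. All four tins stand upright on the plate. Now open the valve to 45°.

```bash
python3 - <<'E'
from h import *
plan([(537.5,-200,175,-.01,3),(537.5,-166,165,-.01,1),(537.5,-166,165,-.01,1),(537.5,-166,92,-.01,4)])
E
```

```text
[[0.34, -0.54, -0.01, np.float64(0.01)], [0.35, -0.53, 0.0, np.float64(0.0)], [0.34, -0.54, -0.01, np.float64(0.01)], [0.0, -0.43, 0.12, np.float64(0.0)], [0.0, 0.0, 0.0, np.float64(0.0)], [0.0, 0.0, 0.23, np.float64(0.0)], [0.0, 0.0, 0.23, np.float64(0.0)], [0.0, 0.0, 0.23, np.float64(0.0)], [0.0, 0.0, 0.23, np.float64(0.0)], [0, 0, 0, 0]]
end [ 537.8 -165.8   91.7] -0.01
```

{"name": "jog_arm", "arguments": {"targets": [{"xyz":[0.34,-0.54,0],"spin":0},{"xyz":[0.35,-0.53,0],"spin":0},{"xyz":[0.34,-0.54,0],"spin":0},{"xyz":[0,-0.43,0.1],"spin":0},{"xyz":[0,0,0],"spin":0},{"xyz":[0,0,0.23],"spin":0},{"xyz":[0,0,0.23],"spin":0},{"xyz":[0,0,0.23],"spin":0},{"xyz":[0,0,0.22],"spin":0},{"xyz":[0,0,0],"spin":0}]}}

```text
time: 90.95
tool_pos: [536.6, -167.3, 92.0]
tcp_rot: [-3.141, 0.002, -0.01]
contact_force: [-0.1, 1.2, 0.2]
grip_width: 46.0
finger_force: 0.0
```

{"name": "jog_arm", "arguments": {"targets": [{"xyz":[0,0,0],"spin":0},{"xyz":[0,0,0],"spin":0},{"xyz":[0,0,0],"spin":0},{"xyz":[0,0,0],"spin":0},{"xyz":[0,0,0],"spin":0},{"xyz":[0,0,0],"spin":0},{"xyz":[0,0,0],"spin":0},{"xyz":[0,0,0],"spin":0},{"xyz":[0,0,0],"spin":0},{"xyz":[0,0,0],"spin":0}], "gripper": 0}}

```text
time: 92.2
tool_pos: [537.5, -166.9, 93.5]
tcp_rot: [-3.141, -0.0, -0.01]
contact_force: [-1.2, 4.4, 5.2]
grip_width: 13.8
finger_force: 30.0
```

```bash
python3 - <<'E'
from h import *
st()
V=np.array([603.3,-166.5]); o=bot.get_obs(); p=o['tool_pos'][:2]; d=p-V; r=np.hypot(*d); th=np.arctan2(-d[1],-d[0]); print(r,th)
w=[]
for k in range(1,10):
    a=th+(.775-th)*k/9; w.append((V[0]-r*np.cos(a),V[1]-r*np.sin(a),o['tool_pos'][2],o['tcp_rot'][2]+a-th,1))
plan(w)
E
```

```text
92.2 [ 537.5 -166.9   93.5] [-3.141 -0.    -0.01 ] [-1.2  4.4  5.2] 13.8 30.0
65.80160818450635 0.005655919798739531
[[0.0, 0.07, 0.0, np.float64(-0.85)], [0.01, 0.07, 0.0, np.float64(-0.86)], [0.0, 0.07, 0.0, np.float64(-0.85)], [0.01, 0.07, 0.0, np.float64(-0.86)], [0.0, 0.07, 0.0, np.float64(-0.85)], [0.0, 0.07, 0.0, np.float64(-0.86)], [0.01, 0.07, 0.0, np.float64(-0.85)], [0.0, 0.07, 0.0, np.float64(-0.86)], [0.01, 0.07, 0.0, np.float64(-0.85)], [0, 0, 0, 0]]
end [ 556.4 -212.2   93.5] 0.759
```

{"name": "jog_arm", "arguments": {"targets": [{"xyz":[0,0.07,0],"spin":-0.85},{"xyz":[0.01,0.07,0],"spin":-0.86},{"xyz":[0,0.07,0],"spin":-0.85},{"xyz":[0.01,0.07,0],"spin":-0.86},{"xyz":[0,0.07,0],"spin":-0.85},{"xyz":[0,0.07,0],"spin":-0.86},{"xyz":[0.01,0.07,0],"spin":-0.85},{"xyz":[0,0.07,0],"spin":-0.86},{"xyz":[0.01,0.07,0],"spin":-0.85},{"xyz":[0,0,0],"spin":0}]}}

```text
time: 93.45
tool_pos: [556.7, -213.4, 93.5]
tcp_rot: [3.14, 0.0, 0.759]
contact_force: [-0.5, -1.2, 4.4]
grip_width: 13.4
finger_force: 30.0
```

{"name": "jog_arm", "arguments": {"targets": [{"xyz":[0,0,0],"spin":0},{"xyz":[0,0,0],"spin":0},{"xyz":[0,0,0],"spin":0},{"xyz":[0,0,0],"spin":0},{"xyz":[0,0,0],"spin":0},{"xyz":[0,0,0],"spin":0},{"xyz":[0,0,0],"spin":0},{"xyz":[0,0,0],"spin":0},{"xyz":[0,0,0],"spin":0},{"xyz":[0,0,0],"spin":0}]}}

```text
time: 94.7
tool_pos: [556.6, -213.2, 93.5]
tcp_rot: [3.14, 0.0, 0.758]
contact_force: [-0.1, -2.5, 5.6]
grip_width: 13.4
finger_force: 30.0
```

```bash
python3 - <<'E'
from h import *
st()
p=bot.get_obs()['tool_pos'][:2]; d=p-np.array([603.3,-166.5]); print(np.degrees(np.arctan2(-d[1],-d[0])+.01),np.hypot(*d))
E
```

```text
94.7 [ 556.6 -213.2   93.5] [3.14  0.    0.758] [-0.1 -2.5  5.6] 13.4 30.0
45.5858079135116 66.07288494421726
```

{"name": "jog_arm", "arguments": {"targets": [{"xyz":[0,0,0],"spin":0},{"xyz":[0,0,0],"spin":0},{"xyz":[0,0,0],"spin":0},{"xyz":[0,0,0],"spin":0},{"xyz":[0,0,0],"spin":0},{"xyz":[0,0,-0.4],"spin":0},{"xyz":[0,0,-0.6],"spin":0},{"xyz":[-0.2,0.5,-0.3],"spin":0},{"xyz":[-0.4,0.5,0],"spin":0},{"xyz":[-0.5,0.5,0],"spin":0}], "gripper": 50}}

```text
time: 95.95
tool_pos: [575.6, -361.1, 197.6]
tcp_rot: [3.141, -0.0, 0.76]
contact_force: [0.4, -0.6, -0.5]
grip_width: 45.9
finger_force: 0.0
```

{"name": "jog_arm", "arguments": {"targets": [{"xyz":[-0.7,0,0],"spin":0},{"xyz":[-0.7,0,0],"spin":0},{"xyz":[0,0.3,0],"spin":0},{"xyz":[0,0,0],"spin":0},{"xyz":[0,0,0],"spin":0},{"xyz":[0,0,0],"spin":0},{"xyz":[0,0,0],"spin":0},{"xyz":[0,0,0],"spin":0},{"xyz":[0,0,0],"spin":0},{"xyz":[0,0,0],"spin":0}]}}

```text
time: 97.2
tool_pos: [510.2, -454.6, 197.1]
tcp_rot: [-3.142, -0.0, 0.759]
contact_force: [1.0, 0.4, 0.0]
grip_width: 45.9
finger_force: 0.0
```

```bash
python3 - <<'E'
from h import *
st(); t=bot.capture("top"); s=bot.capture("scene")
a=cv2.resize(t[115:250,290:450],(640,540),interpolation=cv2.INTER_CUBIC)
b=cv2.resize(s[130:280,200:400],None,fx=.8,fy=.8)
q0=proj("top",[603.3,-166.5,131]); q1=proj("top",[603.3-92*np.cos(.775),-166.5-92*np.sin(.775),131])
for q in(q0,q1): cv2.circle(a,tuple(int(v) for v in (q-[290,115]+.5)*4),3,(0,0,255),-1)
a[-120:,:160]=b; cv2.imwrite("pics/v14.png",a)
E
```

```text
97.2 [ 510.2 -454.6  197.1] [-3.142 -0.     0.759] [1.  0.4 0. ] 45.9 0.0
```

View pics/v14.png

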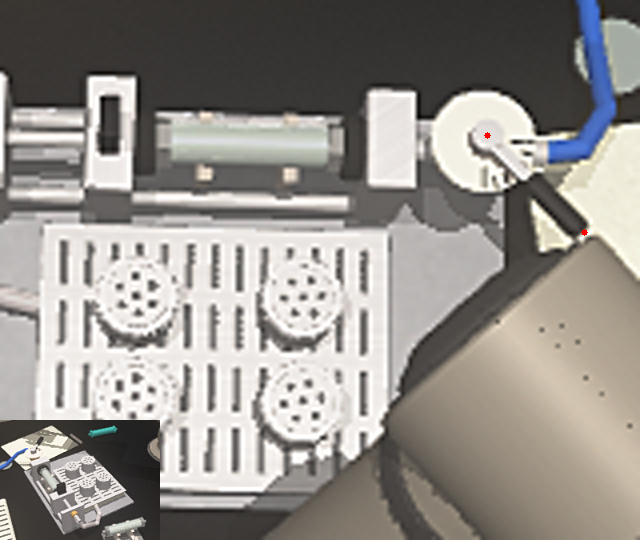

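The lever lies along the predicted 45° line from hub (487,135) to end (584,232). The column is clamped and all four tins stand on the plate, clear of its edges. I'm handing in.

```bash
python3 -c "
from plant import bot
print(bot.close_job())"
```

```text
the job is handed in; nothing more can be done
None
```

I handed the job in at about 97 s: valve shut first, used column moved to place0, spare column clamped tight, all four tins upright on the plate, and the valve opened last to about 45° (45.6° by arm position).

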